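# Quarantine the failed battery packs and close the safety chest

### The job

Put every battery pack with a red label into the yellow safety chest: the one in the row of good blue packs is boxed in by its neighbours, so first slide it along the mat at least two thirds of its length out of the row without shifting them, and set every pack down in the chest rather than dropping it. When all the red packs are in, break the locked lid stay by pressing the red knob at its knuckle, then lower the lid gently, without letting it fall, until it is fully shut. Leave the good packs, the multimeter, the screwdriver and the wire spool where they are.

Things in the scene. Friction and masses are not known exactly. Their poses are not given: they have to be found in the camera images.
- fail_row: box-shaped battery pack 90 x 40 x 45 mm high, about 0.3 kg, black with a RED label on top and on both ends; origin at the centre of its underside, x along its 90 mm length, z up. Failed pack; it stands in the row, touching its neighbours side by side (40.5 mm pitch; the four packs of the row are parallel and level at their ends), at any place in the row
- fail_1: box-shaped battery pack 90 x 40 x 45 mm high, about 0.3 kg, black with a RED label on top and on both ends; origin at the centre of its underside, x along its 90 mm length, z up. Failed pack lying by itself on the mat; may be absent
- fail_2: box-shaped battery pack 90 x 40 x 45 mm high, about 0.3 kg, black with a RED label on top and on both ends; origin at the centre of its underside, x along its 90 mm length, z up. Failed pack lying by itself on the mat; may be absent
- fail_3: box-shaped battery pack 90 x 40 x 45 mm high, about 0.3 kg, black with a RED label on top and on both ends; origin at the centre of its underside, x along its 90 mm length, z up. Failed pack lying by itself on the mat; may be absent
- pack_a: box-shaped battery pack 90 x 40 x 45 mm high, about 0.3 kg, black with a BLUE label on top and on both ends; origin at the centre of its underside, x along its 90 mm length, z up. Good pack, part of the row; stays there
- pack_b: box-shaped battery pack 90 x 40 x 45 mm high, about 0.3 kg, black with a BLUE label on top and on both ends; origin at the centre of its underside, x along its 90 mm length, z up. Good pack, part of the row; stays there
- pack_c: box-shaped battery pack 90 x 40 x 45 mm high, about 0.3 kg, black with a BLUE label on top and on both ends; origin at the centre of its underside, x along its 90 mm length, z up. Good pack, part of the row; stays there
- chest: open yellow steel chest, fixed; outside 200 (x) x 360 (y) x 85 mm high, walls and floor 5 mm; origin at the centre of its underside, x towards its hinge side, y along the hinge towards the end with the stay, z up. Chest and packs stand on the bench mat, top at z = 0.003 m. The open lid stands over the hinge edge, leaning 5 degrees forward: reach in from the front (-x) side
- chest_floor (a point): centre of the chest's inner floor (6 mm above the chest's underside); same axes as the chest
- lid (a joint): lid angle in rad: 0 = fully shut, 1.48 = standing open as found. Once the stay is broken, friction holds the lid wherever it is left above about 1.15 rad; below about 1.0 rad it falls shut by itself, hard (4 rad/s), unless held; its weight at the handle is about 4 N
- lid_hinge (a point): middle of the lid's hinge line, on the chest's rear top edge (85 mm above the chest's underside, 100 mm to +x of its centre); same axes as the chest; the hinge line runs along y
- lid_bar (a point): middle of the lid's handle, a round black bar, 14 mm thick, parallel to the hinge (y) on two brackets 172 mm apart; its axis is 240 mm from the hinge line, 9 mm above the hinge plane when shut, 33 mm clear of the lid's front edge. Lid 200 x 350 x 18 mm. Shut, the bar is 94 mm above the chest's underside, 140 mm to -x of its centre. Fingers pointing down can grip it while it turns between them
- stay (a joint): fold angle of the stay's knuckle in rad: 0 = locked (0.12 rad past straight, against its stop: the lid cannot be shut however hard it is pushed), 0.12 = straight, over 0.3 = broken (unlocked), about 3 = folded up, lid shut. Stiff: it stays as left
- stay_knob (a point): centre of the red thumb knob on the stay's knuckle: cylinder 22 mm thick, 44 mm long along chest y, centre 39 mm outside the chest's +y end wall; when locked 157 mm above the chest's underside, 29 mm to +x of its centre. It swings about stay_pivot at 133 mm radius; pressed down and towards the hinge side along this arc with 4 to 6 N it unlocks after 15 mm; 30 mm brings the lid to 1.4 rad, far more lets it fall
- stay_pivot (a point): lower pivot of the stay, on the chest's end wall (shown at the same y as stay_knob); the lower link runs from here to the knob, 133 mm
- meter: yellow multimeter 160 x 80 x 34 mm, bystander; origin under its centre
- driver: red-handled screwdriver 190 mm long, bystander; x along its length
- spool: black spool of copper wire standing on end, 68 mm diameter, 55 mm tall, bystander; origin under its centre
Mind the look-alikes: they are no part of the job. Leave any green, pink or turquoise look-alike of the pack_a alone.

How it is judged:
On the way, in this order (a step that is already met when the one before it is completed fails the run):
1. the red pack of the row has been slid more than 50 mm lengthwise out of the row while standing on the mat ((x of fail_row in the frame of pack_a above 0.05 m or x of fail_row in the frame of pack_a below -0.05 m) and height (world z) of fail_row below 0.012 m and angle between fail_row's own z axis and vertical below 0.2 rad), for 0.2 s.
2. all red packs lie in the chest, the lid still standing open on its locked stay (x of fail_row in the frame of chest between -0.085 and 0.085 m and y of fail_row in the frame of chest between -0.165 and 0.165 m and z of each of fail_row, fail_1, fail_2, fail_3 in the frame of chest below 0.06 m and x of fail_1 in the frame of chest between -0.085 and 0.085 m and y of fail_1 in the frame of chest between -0.165 and 0.165 m and x of fail_2 in the frame of chest between -0.085 and 0.085 m and y of fail_2 in the frame of chest between -0.165 and 0.165 m and x of fail_3 in the frame of chest between -0.085 and 0.085 m and y of fail_3 in the frame of chest between -0.165 and 0.165 m and value of joint lid above 1.3 rad and value of joint stay below 0.25 rad), for 0.2 s.
3. the stay has been broken at its knuckle (fold over 0.3 rad) with the lid still up (over 1 rad) (value of joint stay above 0.3 rad and value of joint lid above 1 rad), for 0.1 s.
At the end, for the whole second after the job is handed in: every red pack present lies inside the chest, below its rim; the lid is fully shut (within 0.03 rad) and at rest; the good packs are within 25 mm and the multimeter, screwdriver and spool within 50 mm of where they started (x of fail_row in the frame of chest between -0.085 and 0.085 m and y of fail_row in the frame of chest between -0.165 and 0.165 m and z of each of fail_row, fail_1, fail_2, fail_3 in the frame of chest below 0.06 m and x of fail_1 in the frame of chest between -0.085 and 0.085 m and y of fail_1 in the frame of chest between -0.165 and 0.165 m and x of fail_2 in the frame of chest between -0.085 and 0.085 m and y of fail_2 in the frame of chest between -0.165 and 0.165 m and x of fail_3 in the frame of chest between -0.085 and 0.085 m and y of fail_3 in the frame of chest between -0.165 and 0.165 m and value of joint lid below 0.03 rad and velocity of joint lid between -0.05 and 0.05 rad/s and distance of each of pack_a, pack_b, pack_c from where it was at the start of the episode below 0.025 m and distance of each of meter, driver, spool from where it was at the start of the episode below 0.05 m); the robot touches nothing.
It fails at once if the lid falls or is slammed (closing faster than 1.5 rad/s) (velocity of joint lid below -1.5 rad/s).
It fails at once if a good pack is shifted more than 25 mm (distance of any of pack_a, pack_b, pack_c from where it was at the start of the episode above 0.025 m).
It fails at once if the multimeter, screwdriver or spool is shifted more than 50 mm (distance of any of meter, driver, spool from where it was at the start of the episode above 0.05 m).
It fails at once if a red pack is dropped or thrown into the chest (over 1 m/s at the chest, a fall of more than 5 cm) ((linear speed of fail_row above 1 m/s and horizontal distance between fail_row and chest below 0.2 m) or (linear speed of fail_1 above 1 m/s and horizontal distance between fail_1 and chest below 0.2 m) or (linear speed of fail_2 above 1 m/s and horizontal distance between fail_2 and chest below 0.2 m) or (linear speed of fail_3 above 1 m/s and horizontal distance between fail_3 and chest below 0.2 m)).
Of fail_1, fail_2, fail_3 only 2 to 3 are there at a start; the rules pass over those that are not, and their reading is None.
At some moment in a run one of fail_1, fail_2, fail_3 may be knocked a few centimetres aside while the robot is not near it.
It also fails if it takes over 200 s, if anything falls off the work surface, if the arm or the gripper's body presses on something with over 40 N, if the wrist force passes 120 N, or if a joint passes its speed limit or range.

### The arm

A 7-joint arm with a two-finger parallel gripper is mounted at the origin on the work surface. World frame = base frame: x ahead of the robot, y to its left, z up, the work surface at z = 0. Lengths are in m, angles in rad, forces in N, time in s.
With the tool pointing down it reaches from about 0.4 to 0.85 m from the base axis. Payload 10.4 kg.
Tool frame: the origin (TCP) lies midway between the tips of the shut fingers; the grasp point (between the pads) lies 19 mm behind it (manip.pinch_z is the distance from the TCP to the grasp point, in m); y points along the fingers, x is the direction in which the jaws open and shut, and the axes are right-handed (so a half turn about y gives the same grasp; the last joint's range is limited). The gripper opens to 85 mm and grips with 20 to 120 N. Pads are 22 mm wide; open, the fingers measure 114 mm over their backs; the gripper's body (76 mm by 85 mm) begins 54 mm behind the grasp point. The pads swing forward as they close: fully open they stand 13 mm farther back than shut.
Start: joints at [-1.181, 0.332, -0.065, 1.46, 0.022, 1.35, -0.088], TCP at [0.251, 0.573, 0.231] pointing down, gripper open.
Joint ranges: [-2.6, 2.6], [-0.5, 2.12], [-1.47, 1.34], [0.16, 2.42], [-1.27, 4.41], [0.06, 2.06], [-2.6, 2.6]. Speed limits (rad/s): [2.22, 2.22, 2.79, 2.79, 3.14, 3.14, 3.14].

### API

Orientations are given as a unit quaternion [x, y, z, w].
In Python, from workcell import manip gives the robot as it stands.
- The arm moves only by the shell command python3 -m pendant 'ROWS' [OPENING] [FORCE]. ROWS is a JSON object of lists of equal length, an entry for each row: "offset": the shift along the tool's x, y, z scaled (see below), a list of three; "turn": the turn, a rotation vector about the tool's x, y, z scaled (see below), a list of three. A call has 1 to 12 rows; each row is the pose to reach, as a shift and turn from the pose measured when the call began, along the tool's axes at that moment; what a row does not reach only later rows make up. The controller multiplies each number of a shift by 200 mm and each number of a turn by 45 degrees. A row lasts 1/8 s, in which the tool goes at most 62.5 mm and 10.7 degrees, less where a joint would pass 70% of its speed; a pose out of reach is approached as far as the arm can. A call with a number of a shift or a turn outside -1 to 1 is refused whole. A call with a gripper value outside its range is refused whole. OPENING is the opening in per cent of the stroke, from 0 (shut) to 100 (fully open), set as the call begins (- or left out, the last holds). The fingers move at their own pace and stop on an object; FORCE is the grip in N (left out, the last holds). Time passes only in rows, so rows that repeat a pose let the fingers close. It gives the time, the measured TCP pose, the force and the opening at its end, in the units of the state.
- manip.get_obs(): the state, without advancing time (a new reading comes with each control period).
- manip.camera(name): name is "scene" or "top"; returns (picture, depth): 384x512x3 uint8, red, green, blue; 384x512 float32, m along the optical axis (not along the pixel's ray), 0 where there is no reading.
- manip.camera_model(name): a dict with "intrinsics" (3x3 intrinsics, pixels), "k1" (the pictures are not rectified: a ray, as slopes to the right and down, at radius r is drawn at 1 + k1 r^2 times it, then the intrinsics apply), "R" (3x3) and "t" (3): a world point X has camera coordinates R X + t. Camera axes: x right, y down, z forward; pixel columns grow to the right and rows downward; lengths in m; the calibration is good to about 2 mm. A picture is of the moment at which its call begins. camera_model takes no time and is no camera call.
- manip.hand_in(): hands the job in, once; it reports no verdict.
The state is a dict: "clock": time; "joint_pos": joint angles; "joint_velocities": joint speeds; "tau": joint torques, N m; "position": TCP position; "ee_rot": TCP orientation; "ft_force": force on the tool from outside, world axes, zero at the start; "torque": the same for the moment, N m; "grip_width": opening from 0.0 (shut) to 1.0 (fully open).
Only numpy, scipy, OpenCV 4.12 (cv2) and the standard library are available. Lean on these libraries where they do the work, as an engineer would, in place of code of your own. Each camera call takes 0.05 s, during which the arm holds its last target. There are 200 camera calls.

## Working session

There is one attempt and no reset: what is moved stays moved. The work goes in short steps, Python scripts to look and compute and a shell command to move; the robot and the scene stay as the last step left them, time stands still between calls to the robot, and variables do not carry over. Pictures are saved under pics/ and viewed, about 12 in all and at most 16, crops included, and the job is handed in when it is done.

```bash
ls; mkdir -p pics; cat > h.py <<'E'
import numpy as np, cv2
from workcell import manip
from scipy.spatial.transform import Rotation as R
def snap(name,fn=None,crop=None,scale=1):
    im,d=manip.camera(name)
    np.savez('last_%s.npz'%name,im=im,d=d)
    if fn:
        o=im[...,::-1]
        if crop: x0,y0,x1,y1=crop; o=o[y0:y1,x0:x1]
        cv2.imwrite('pics/'+fn,cv2.resize(o,None,fx=scale,fy=scale,interpolation=cv2.INTER_CUBIC))
    return im,d
def slopes(name,uv):
    m=manip.camera_model(name); K=np.array(m['intrinsics'],float)
    uv=np.atleast_2d(np.array(uv,float))
    return cv2.undistortPoints(uv[:,None],K,np.array([m['k1'],0,0,0,0.]))[:,0]
def cam(name):
    m=manip.camera_model(name); return np.array(m['R']),np.array(m['t'])
def onplane(name,uv,z):
    s=slopes(name,uv); Rm,t=cam(name); c=-Rm.T@t
    d=np.c_[s,np.ones(len(s))]@Rm
    return c+d*((z-c[2])/d[:,2])[:,None]
def withdepth(name,uv,dep):
    s=slopes(name,uv); Rm,t=cam(name)
    X=np.c_[s,np.ones(len(s))]*np.array(dep).reshape(-1,1)
    return (X-t)@Rm
def proj(name,X):
    Rm,t=cam(name); m=manip.camera_model(name)
    return cv2.projectPoints(np.atleast_2d(np.array(X,float)),cv2.Rodrigues(Rm)[0],t,np.array(m['intrinsics'],float),np.array([m['k1'],0,0,0,0.]))[0][:,0]
def move(target,yaw=None):
    """print tool-frame offset units to target TCP, and turn units about z to point tool x at yaw (mod pi)"""
    o=manip.get_obs(); Q=R.from_quat(o['ee_rot']); 
    off=Q.inv().apply(np.array(target)-o['position'])/0.2
    print('pos',np.round(o['position'],4),'off',np.round(off,3),end=' ')
    if yaw is not None:
        for k in (0,np.pi):
            T=R.from_matrix(np.array([[np.cos(yaw+k),np.sin(yaw+k),0],[np.sin(yaw+k),-np.cos(yaw+k),0],[0,0,-1.]]).T)
            print('turn',np.round((Q.inv()*T).as_rotvec()/np.radians(45),3),end=' ')
    print('j7',round(o['joint_pos'][6],2))
E
python3 - <<'E'
from h import *
snap('scene','s0.png',scale=1.5); snap('top','t0.png',scale=1.5)
o=manip.get_obs(); print({k:np.round(v,3) for k,v in o.items()}, manip.pinch_z)
for n in('scene','top'):
    Rm,t=cam(n); print(n,-Rm.T@t,Rm[2], manip.camera_model(n)['k1'])
E
```

```text
pics
{'clock': np.float64(0.1), 'joint_pos': array([-1.181,  0.333, -0.065,  1.461,  0.022,  1.35 , -0.088]), 'joint_velocities': array([-0.001,  0.   ,  0.   , -0.003,  0.001, -0.   , -0.001]), 'tau': array([ 2.0000e-03, -6.2674e+01,  5.0000e-02, -3.9243e+01,  1.6000e-02,
        7.0000e-03,  0.0000e+00]), 'position': array([0.251, 0.572, 0.231]), 'ee_rot': array([ 0.592,  0.387, -0.387, -0.592]), 'ft_force': array([-0.012, -0.563, -0.14 ]), 'torque': array([ 0.066, -0.   ,  0.033]), 'grip_width': np.float64(0.998)} 0.0187
scene [1.31072858 0.72153776 1.0482513 ] [-0.60996939 -0.48553179 -0.62625572] -0.09720101263300712
top [0.33987139 0.10505562 1.50893927] [ 0.11055869  0.00132942 -0.99386871] -0.15666847040345624
```

View pics/s0.png

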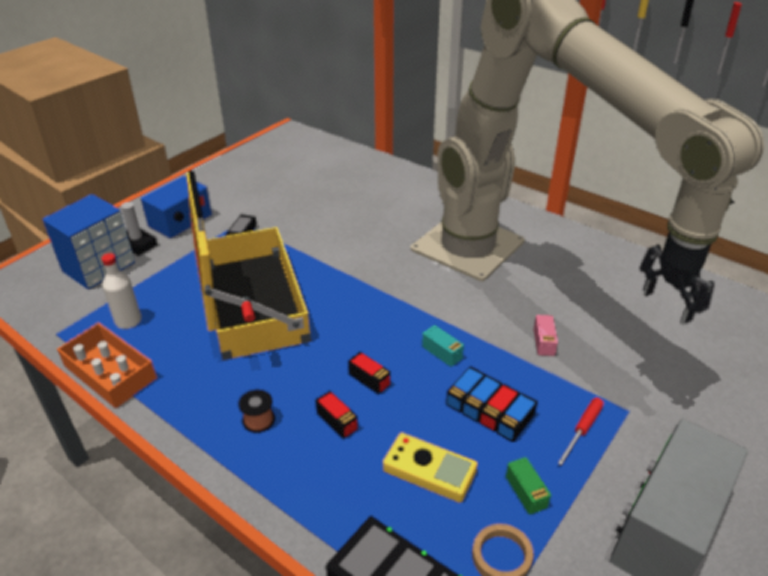

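View pics/t0.png

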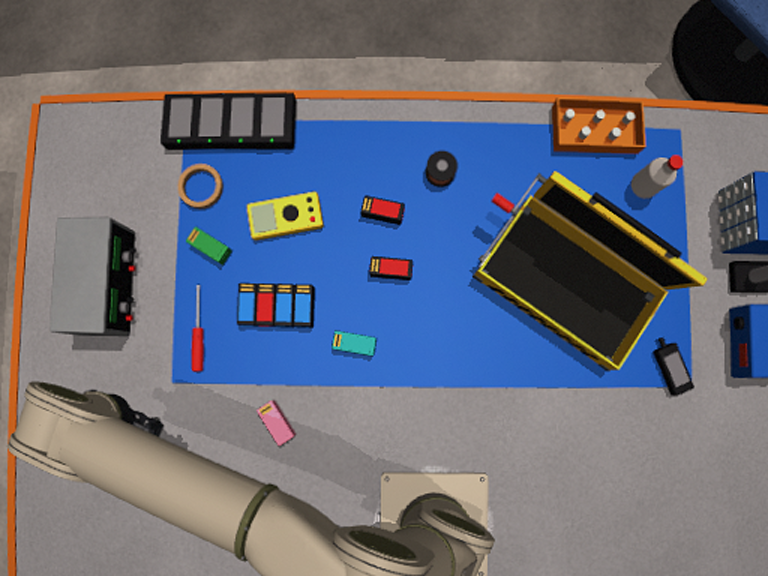

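Row of four at display (275,305), with the red pack second from the left at (265,306). The loose red packs are at (383,209) and (390,268), and no third is visible. Red things it could be confused with: screwdriver handle (197,350), stay knob (503,203), bottle cap (676,162), tiny red button on the meter. Pink (276,423), green (208,245) and turquoise (354,344) are look-alikes. Now measuring.

```bash
cat > meas.py <<'E'
from h import *
def redpacks(im,z=0.048,name='top',minA=60):
    hsv=cv2.cvtColor(im,cv2.COLOR_RGB2HSV); H,S,V=cv2.split(hsv)
    m=(((H<8)|(H>172))&(S>170)&(V>110)).astype(np.uint8)
    out=[]
    for c in cv2.findContours(m,cv2.RETR_EXTERNAL,cv2.CHAIN_APPROX_NONE)[0]:
        if cv2.contourArea(c)<minA: continue
        W=onplane(name,c[:,0].astype(float),z)[:,:2]
        r=cv2.minAreaRect((W*1000).astype(np.float32))
        out.append((c[:,0].mean(0),r)); 
    return out
E
python3 - <<'E'
from meas import *
f=np.load('last_top.npz'); im,d=f['im'],f['d']
for c,r in redpacks(im): print('red px',np.round(c*1.5),'c',np.round(r[0],1),'size',np.round(r[1],1),'ang',round(r[2],1))
hsv=cv2.cvtColor(im,cv2.COLOR_RGB2HSV); H,S,V=cv2.split(hsv)
# world cloud
vv,uu=np.mgrid[:384,:512]; P=withdepth('top',np.c_[uu.ravel(),vv.ravel()],d.ravel()).reshape(384,512,3)
np.save('P.npy',P)
# packs: all points z .04-.055 in the row region
def region(x0,y0,x1,y1):
    m=np.zeros((384,512),bool); m[int(y0/1.5):int(y1/1.5),int(x0/1.5):int(x1/1.5)]=1; return m
for n,g in(('row',(225,270,330,340)),('r1',(350,185,415,232)),('r2',(355,245,425,290))):
    m=region(*g)&(P[...,2]>.040)&(P[...,2]<.056)
    r=cv2.minAreaRect((P[m][:,:2]*1000).astype(np.float32)); print(n,m.sum(),np.round(r[0],1),np.round(r[1],1),round(r[2],1),'z',np.median(P[m][:,2]).round(4))
Y=(H>20)&(H<34)&(S>130)&(V>90)
m=region(460,150,720,400)&Y&(P[...,2]>.080)&(P[...,2]<.098)
r=cv2.minAreaRect((P[m][:,:2]*1000).astype(np.float32)); print('rim',m.sum(),np.round(r[0],1),np.round(r[1],1),round(r[2],1)); print(cv2.boxPoints(r))
m=region(485,185,520,220)&((H<8)|(H>172))&(S>130)
k=P[m]; print('knob',m.sum(),k.mean(0).round(4),k.min(0).round(4),k.max(0).round(4))
m=region(240,190,330,240)&(P[...,2]>.02); print('meter',cv2.minAreaRect((P[m][:,:2]*1000).astype(np.float32)))
o=(im[...,::-1]);
a=cv2.resize(o[120:270,110:290],None,fx=4,fy=4,interpolation=cv2.INTER_CUBIC); cv2.imwrite('pics/c1.png',a)
E
```

```text
red px [197. 349.] c [371.6 511.5] size [86.9 19.8] ang 2.0
red px [264. 306.] c [465.3 367.7] size [58.4 32.4] ang 1.6
red px [394. 266.] c [553.6  92. ] size [60.5 32.3] ang 85.4
red px [385. 207.] c [682.3 112. ] size [59.9 32. ] ang 79.1
red px [502. 202.] c [ 697.5 -144.2] size [45.8 20.3] ang 53.1
row 1367 [469.8 345.7] [161.1  90.5] 89.2 z 0.0487
r1 330 [683.1 117.7] [90.2 42. ] 79.2 z 0.0483
r2 342 [553.6  97.7] [90.2 40.7] 85.4 z 0.0485
rim 433 [ 520.1 -287. ] [361.7 200.4] 55.7
[[ 335.42047 -379.91382]
 [ 501.02032 -492.8499 ]
 [ 704.826   -194.00665]
 [ 539.22614  -81.07056]]
knob 86 [ 0.668  -0.1235  0.1684] [ 0.6513 -0.1418  0.1605] [ 0.685  -0.1057  0.1758]
meter ((513.2156372070312, 267.88482666015625), (445.5975646972656, 166.4001007080078), 22.731252670288086)
```

View pics/c1.png

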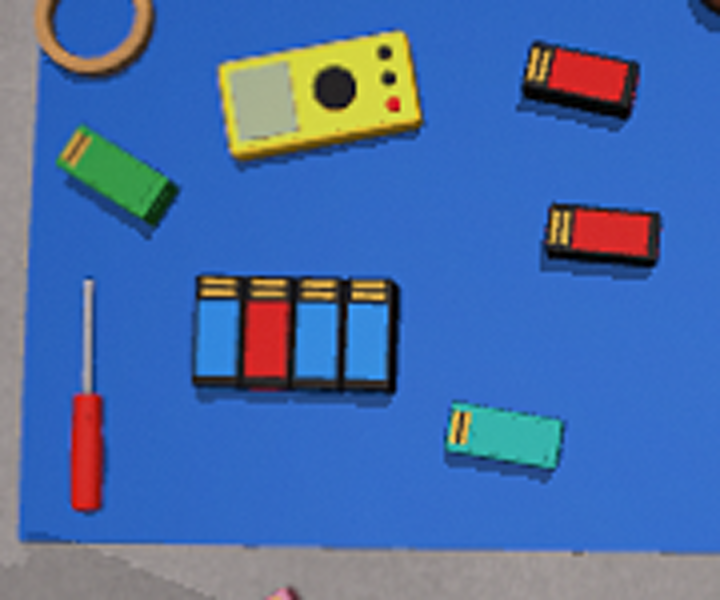

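Reds confirmed: one in the row at (268,335 in the crop) and two loose at (595,75) and (605,233). The tool's y axis is the approach axis, so I'll fix the helper for that.

```bash
python3 - <<'E'
s=open('h.py').read(); i=s.index('def move')
s=s[:i]+'''def move(target,yaw=None,f=1.0):
    "print tool-frame offset units to target TCP; turn units for tool x at yaw or yaw+180, y down. yaw in deg"
    o=manip.get_obs(); Q=R.from_quat(o['ee_rot'])
    print('t',round(float(o['clock']),2),'pos',np.round(o['position'],4),'yaw',round(np.degrees(np.arctan2(*Q.as_matrix()[[1,0],0])),1),'off',np.round(Q.inv().apply(np.array(target)-o['position'])/0.2,3))
    if yaw is not None:
        for k in (0,180):
            a=np.radians(yaw+k); c,s=np.cos(a),np.sin(a)
            T=R.from_matrix(np.array([[c,s,0],[0,0,-1],[-s,c,0]]).T)
            print(' turn',k,np.round((Q.inv()*T).as_rotvec()/np.radians(45),3))
    print(' j',np.round(o['joint_pos'],2),'F',np.round(o['ft_force'],1),'w',round(float(o['grip_width']),3))
'''
open('h.py','w').write(s)
E
python3 -c "
from h import *
move([.40,.47,.23],0)
move([.55,.366,.15],0)"
```

```text
t 0.1 pos [0.2506 0.5722 0.2306] yaw 66.4 off [-0.169  0.003 -0.889]
 turn 0 [ 1.000e-03  1.474e+00 -1.000e-03]
 turn 180 [-2.000e-03 -2.526e+00 -1.000e-03]
 j [-1.18  0.33 -0.06  1.46  0.02  1.35 -0.09] F [-0.  -0.6 -0.1] w 0.998
t 0.1 pos [0.2506 0.5722 0.2306] yaw 66.4 off [-0.343  0.403 -1.785]
 turn 0 [ 1.000e-03  1.474e+00 -1.000e-03]
 turn 180 [-2.000e-03 -2.526e+00 -1.000e-03]
 j [-1.18  0.33 -0.06  1.46  0.02  1.35 -0.09] F [-0.  -0.6 -0.1] w 0.998
```

```bash
python3 -m pendant '{"offset":[[-0.05,0,-0.3],[-0.11,0,-0.6],[-0.17,0.05,-0.89],[-0.17,0.05,-0.89],[-0.17,0.05,-0.89],[-0.17,0.05,-0.89]],"turn":[[0,0.2,0],[0,0.4,0],[0,0.6,0],[0,0.74,0],[0,0.74,0],[0,0.74,0]]}' 0 40; python3 -c "
from h import *
move([.55,.366,.15],0)"
```

```text
clock: 0.85
position: [0.399, 0.4704, 0.2205]
ee_rot: [0.678, 0.202, -0.203, -0.677]
ft_force: [-0.4, -0.3, -0.9]
grip_width: -0.001
t 0.85 pos [0.399  0.4704 0.2205] yaw 33.3 off [ 0.345  0.353 -0.851]
 turn 0 [ 0.001  0.74  -0.002]
 turn 180 [-2.00e-03 -3.26e+00 -1.00e-03]
 j [-1.02  0.32  0.1   1.51 -0.03  1.32 -0.34] F [-0.4 -0.3 -0.9] w -0.001
```

```bash
python3 -m pendant '{"offset":[[0.12,0.1,-0.3],[0.23,0.2,-0.57],[0.345,0.35,-0.85],[0.345,0.35,-0.85],[0.345,0.35,-0.85],[0.345,0.35,-0.85]],"turn":[[0,0.2,0],[0,0.4,0],[0,0.6,0],[0,0.74,0],[0,0.74,0],[0,0.74,0]]}'; python3 - <<'E'
from h import *
move([.55,.3665,.02],0)
im,d=snap('top','t1.png',crop=(120,130,260,240),scale=5)
E
```

```text
clock: 1.6
position: [0.5488, 0.368, 0.151]
ee_rot: [-0.707, -0.002, 0.002, 0.707]
ft_force: [-0.8, 0.6, -0.1]
grip_width: -0.001
t 1.6 pos [0.5488 0.368  0.151 ] yaw 0.3 off [ 0.006  0.655 -0.008]
 turn 0 [-0.     0.007 -0.001]
 turn 180 [-2.000e-03 -3.993e+00  0.000e+00]
 j [-0.85  0.47  0.26  1.47 -0.12  1.22 -0.57] F [-0.8  0.6 -0.1] w -0.001
```

View pics/t1.png

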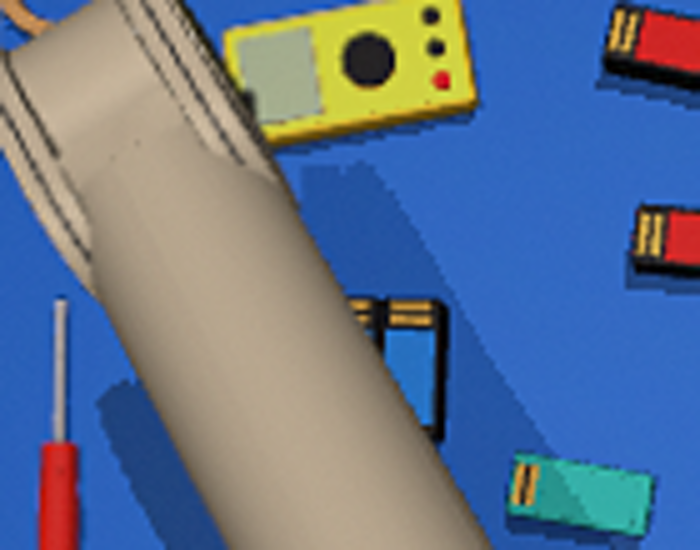

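```bash
python3 -m pendant '{"offset":[[0.006,0.3,-0.008],[0.006,0.5,-0.008],[0.006,0.655,-0.008],[0.006,0.655,-0.008],[0.006,0.655,-0.008]],"turn":[[0,0,0],[0,0,0],[0,0,0],[0,0,0],[0,0,0]]}'; python3 - <<'E'
from h import *
move([.53,.3665,.02],0)
im,d=snap('scene','s1.png',crop=(250,180,450,360),scale=4)
E
```

```text
clock: 2.28
position: [0.5505, 0.3675, 0.022]
ee_rot: [-0.706, -0.003, 0.002, 0.708]
ft_force: [-0.1, -0.2, 1.6]
grip_width: -0.002
t 2.27 pos [0.5505 0.3675 0.022 ] yaw 0.4 off [-0.103  0.01  -0.004]
 turn 0 [-0.002  0.009  0.001]
 turn 180 [ 2.000e-03 -3.991e+00  4.000e-03]
 j [-0.83  0.6   0.23  1.57 -0.16  0.99 -0.54] F [-0.1 -0.2  1.6] w -0.002
```

View pics/s1.png

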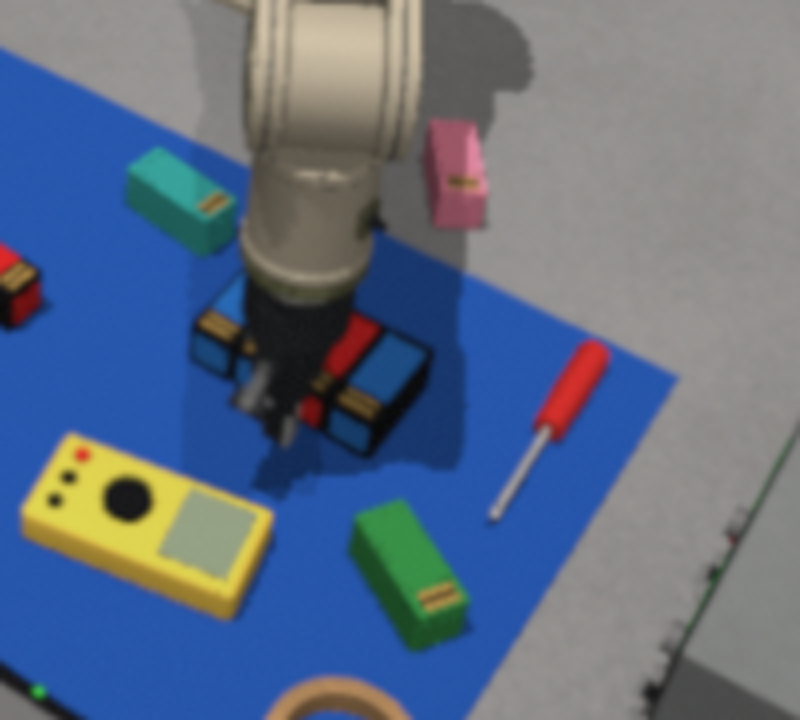

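The scene view shows the closed fingers at crop (290,430), right in front of the red pack's end at (310,405). Next is pushing towards −x.

```bash
python3 -m pendant '{"offset":[[-0.05,0.01,-0.004],[-0.1,0.01,-0.004],[-0.14,0.01,-0.004],[-0.18,0.01,-0.004],[-0.22,0.01,-0.004],[-0.26,0.01,-0.004],[-0.30,0.01,-0.004],[-0.34,0.01,-0.004],[-0.38,0.01,-0.004],[-0.42,0.01,-0.004],[-0.42,0.01,-0.004]],"turn":[[0,0,0],[0,0,0],[0,0,0],[0,0,0],[0,0,0],[0,0,0],[0,0,0],[0,0,0],[0,0,0],[0,0,0],[0,0,0]]}'; python3 - <<'E'
from h import *
move([.53,.3665,.02],0)
im,d=snap('scene','s2.png',crop=(250,180,450,360),scale=3)
E
```

```text
clock: 3.7
position: [0.4653, 0.3659, 0.0197]
ee_rot: [-0.707, -0.002, 0.003, 0.707]
ft_force: [-0.5, -0.1, 0.3]
grip_width: -0.003
t 3.7 pos [0.4653 0.3659 0.0197] yaw 0.4 off [ 0.324 -0.002  0.001]
 turn 0 [-0.001  0.009 -0.001]
 turn 180 [-1.000e-03 -3.991e+00  2.000e-03]
 j [-0.93  0.47  0.23  1.77 -0.13  0.92 -0.64] F [-0.5 -0.1  0.3] w -0.003
```

View pics/s2.png

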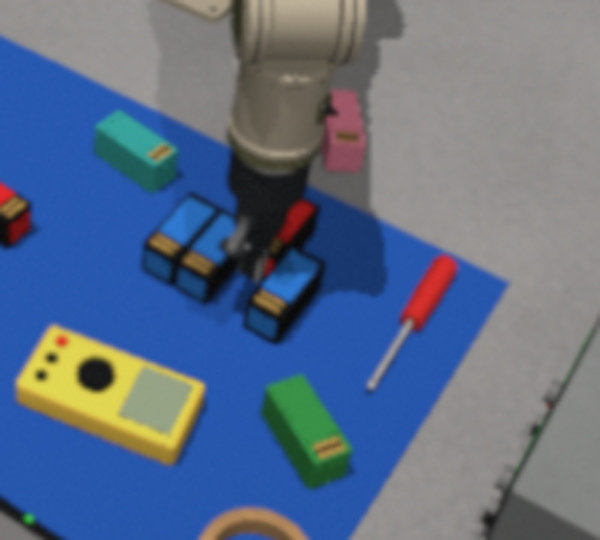

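The red pack is sliding out cleanly and the neighbours look unmoved. I'll push it another 15 mm, back off, lift, and clear the view.

```bash
python3 -m pendant '{"offset":[[-0.03,0,0],[-0.06,0,0],[-0.08,0,0],[-0.08,0,0],[0,0,0],[0,-0.2,0],[0,-0.5,0],[0,-0.8,0],[0,-0.8,0.5],[0,-0.8,0.9],[0,-0.8,0.9]],"turn":[[0,0,0],[0,0,0],[0,0,0],[0,0,0],[0,0,0],[0,0,0],[0,0,0],[0,0,0],[0,0,0],[0,0,0],[0,0,0]]}'; python3 -c "
from h import *; move([.5,.1,.18])"
```

```text
clock: 5.12
position: [0.4647, 0.5476, 0.1795]
ee_rot: [-0.707, -0.002, 0.003, 0.707]
ft_force: [1.0, 0.3, 1.3]
grip_width: 0.001
t 5.12 pos [0.4647 0.5476 0.1795] yaw 0.4 off [ 0.16  -0.005 -2.239]
 j [-1.07  0.57  0.21  1.25 -0.12  1.33 -0.85] F [1.  0.3 1.3] w 0.001
```

```bash
python3 - <<'E'
from meas import *
im,d=snap('top','t2.png',crop=(100,120,300,270),scale=3.5)
for c,r in redpacks(im): print('red',np.round(c),np.round(r[0],1),np.round(r[1],1),round(r[2],1))
E
```

```text
red [176. 230.] [382.1 365.4] [57.7 32.3] 1.5
red [262. 178.] [553.6  92.1] [60.2 32.3] 85.4
red [256. 138.] [682.3 112. ] [59.9 32. ] 79.1
red [335. 135.] [ 697.5 -144.2] [45.8 20.3] 53.1
```

View pics/t2.png

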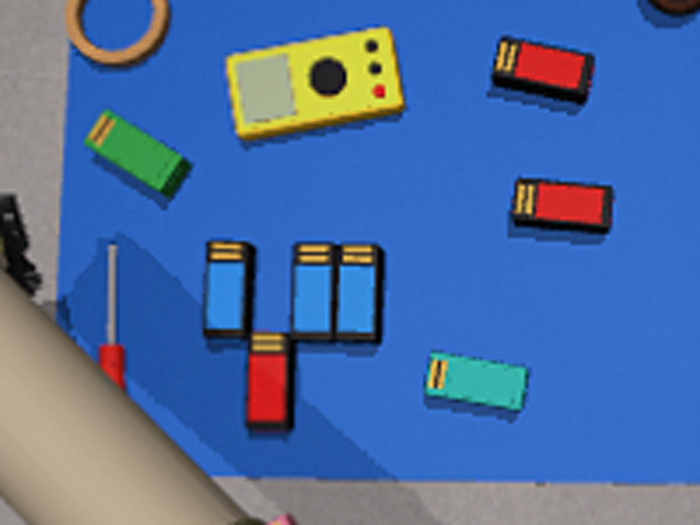

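Row pack slid 83 mm (label centre at (382,365) mm), neighbours unmoved. Next I grasp it across its width.

```bash
python3 -m pendant '{"offset":[[-0.1,0,-0.25],[-0.2,0,-0.5],[-0.3,0,-0.7],[-0.39,0,-0.9],[-0.39,0,-0.9],[-0.39,0,-0.9]],"turn":[[0,-0.2,0],[0,-0.4,0],[0,-0.6,0],[0,-0.8,0],[0,-1,0],[0,-1,0]]}' 80 40; python3 -c "
from h import *; move([.387,.366,.011],90.5)"
```

```text
clock: 5.92
position: [0.3861, 0.3732, 0.1774]
ee_rot: [-0.65, -0.274, 0.275, 0.653]
ft_force: [0.6, -0.2, -0.2]
grip_width: 0.797
t 5.92 pos [0.3861 0.3732 0.1774] yaw 45.7 off [-0.022  0.832 -0.033]
 turn 0 [-0.006 -0.996  0.002]
 turn 180 [-2.000e-03  3.004e+00 -8.000e-03]
 j [-0.95  0.17  0.11  1.77 -0.03  1.2  -0.03] F [ 0.6 -0.2 -0.2] w 0.797
```

```bash
python3 -m pendant '{"offset":[[-0.02,0,-0.033],[-0.02,0,-0.033],[-0.02,0,-0.033],[-0.02,0.1,-0.033],[-0.02,0.3,-0.033],[-0.02,0.55,-0.033],[-0.022,0.75,-0.033],[-0.022,0.832,-0.033],[-0.022,0.832,-0.033]],"turn":[[0,-0.22,0],[0,-0.44,0],[0,-0.66,0],[0,-0.88,0],[0,-0.996,0],[0,-0.996,0],[0,-0.996,0],[0,-0.996,0],[0,-0.996,0]]}'; python3 -c "
from h import *; move([.387,.366,.011],90.5)"; python3 -m pendant '{"offset":[[0,0,0],[0,0,0],[0,0,0],[0,0,0]],"turn":[[0,0,0],[0,0,0],[0,0,0],[0,0,0]]}' 0 50;
```

```text
clock: 7.05
position: [0.3871, 0.3659, 0.0105]
ee_rot: [-0.496, -0.501, 0.503, 0.5]
ft_force: [0.1, -0.6, 0.4]
grip_width: 0.796
t 7.05 pos [0.3871 0.3659 0.0105] yaw 90.4 off [ 0.    -0.003  0.   ]
 turn 0 [-0.006 -0.002  0.003]
 turn 180 [-0.004  3.998 -0.01 ]
 j [-0.88  0.37  0.05  1.92 -0.03  0.85  0.76] F [ 0.1 -0.6  0.4] w 0.796
clock: 7.55
position: [0.388, 0.3668, 0.0122]
ee_rot: [0.497, 0.502, -0.501, -0.5]
ft_force: [-0.2, 0.1, 5.9]
grip_width: 0.463
```

```bash
python3 -m pendant '{"offset":[[0,-0.1,0],[0,-0.3,0],[0,-0.5,0],[0,-0.75,0],[-0.2,-0.95,-0.05],[-0.5,-0.95,-0.1],[-0.8,-0.95,-0.15],[-1,-0.95,-0.2],[-1,-0.95,-0.2]],"turn":[[0,0,0],[0,0,0],[0,0,0],[0,0,0],[0,0,0],[0,0.1,0],[0,0.2,0],[0,0.4,0],[0,0.4,0]]}'; python3 -c "
from h import *; move([.42,-.03,.2],55.7)"
```

```text
clock: 8.68
position: [0.4306, 0.1629, 0.2017]
ee_rot: [-0.571, -0.416, 0.415, 0.574]
ft_force: [-1.0, 0.5, -3.9]
grip_width: 0.462
t 8.68 pos [0.4306 0.1629 0.2017] yaw 71.9 off [-0.933  0.004 -0.249]
 turn 0 [-0.005  0.361  0.004]
 turn 180 [ 0.005 -3.639  0.007]
 j [-0.68 -0.02  0.23  1.93 -0.    1.23  0.8 ] F [-1.   0.5 -3.9] w 0.462
```

```bash
python3 -m pendant '{"offset":[[-0.2,0,-0.05],[-0.5,0,-0.12],[-0.75,0,-0.2],[-0.93,0,-0.25],[-0.93,0,-0.25],[-0.93,0,-0.25]],"turn":[[0,0.1,0],[0,0.2,0],[0,0.3,0],[0,0.36,0],[0,0.36,0],[0,0.36,0]]}'; python3 -c "
from h import *; move([.40,-.21,.19],55.7);move([.433,-.361,.19],55.7)"
```

```text
clock: 9.43
position: [0.4205, -0.0283, 0.201]
ee_rot: [-0.623, -0.331, 0.331, 0.627]
ft_force: [-0.1, 0.8, -3.5]
grip_width: 0.461
t 9.43 pos [ 0.4205 -0.0283  0.201 ] yaw 55.9 off [-0.809  0.051 -0.425]
 turn 0 [-0.006  0.004  0.003]
 turn 180 [ 0.005 -3.996  0.009]
 j [-0.49 -0.13  0.42  2.02  0.05  1.25  0.89] F [-0.1  0.8 -3.5] w 0.461
t 9.43 pos [ 0.4205 -0.0283  0.201 ] yaw 55.9 off [-1.342  0.047 -0.986]
 turn 0 [-0.006  0.004  0.003]
 turn 180 [ 0.005 -3.996  0.009]
 j [-0.49 -0.13  0.42  2.02  0.05  1.25  0.89] F [-0.1  0.8 -3.5] w 0.461
```

```bash
python3 -m pendant '{"offset":[[-0.25,0.05,-0.12],[-0.5,0.05,-0.25],[-0.7,0.05,-0.37],[-0.81,0.05,-0.425],[-0.81,0.05,-0.425],[-0.81,0.05,-0.425]],"turn":[[0,0,0],[0,0,0],[0,0,0],[0,0,0],[0,0,0],[0,0,0]]}'; python3 -c "
from h import *; move([.433,-.361,.19],55.7)"
```

```text
clock: 10.18
position: [0.4005, -0.2084, 0.1901]
ee_rot: [-0.622, -0.332, 0.332, 0.626]
ft_force: [0.3, 1.1, -3.2]
grip_width: 0.46
t 10.18 pos [ 0.4005 -0.2084  0.1901] yaw 56.0 off [-0.542 -0.004 -0.561]
 turn 0 [-0.006  0.007  0.004]
 turn 180 [ 0.006 -3.993  0.01 ]
 j [-0.32 -0.07  0.69  1.98  0.04  1.22  1.33] F [ 0.3  1.1 -3.2] w 0.46
```

```bash
python3 -m pendant '{"offset":[[-0.2,0,-0.2],[-0.4,0,-0.42],[-0.542,0,-0.561],[-0.542,0,-0.561],[-0.542,0.2,-0.561],[-0.542,0.4,-0.561],[-0.542,0.6,-0.561],[-0.542,0.75,-0.561],[-0.542,0.82,-0.561],[-0.542,0.835,-0.561],[-0.542,0.84,-0.561]],"turn":[[0,0,0],[0,0,0],[0,0,0],[0,0,0],[0,0,0],[0,0,0],[0,0,0],[0,0,0],[0,0,0],[0,0,0],[0,0,0]]}'; python3 -c "
from h import *; move([.433,-.361,.020],55.7)"
```

```text
clock: 11.55
position: [0.4334, -0.3601, 0.0222]
ee_rot: [-0.623, -0.333, 0.332, 0.626]
ft_force: [-0.3, -0.7, -4.1]
grip_width: 0.461
t 11.55 pos [ 0.4334 -0.3601  0.0222] yaw 56.1 off [-0.005  0.011 -0.001]
 turn 0 [-0.005  0.008  0.004]
 turn 180 [ 0.006 -3.992  0.007]
 j [ 0.01  0.51  0.74  1.86 -0.42  0.94  1.93] F [-0.3 -0.7 -4.1] w 0.461
```

```bash
python3 -m pendant '{"offset":[[0,0.01,0],[0,0.018,0],[0,0.018,0]],"turn":[[0,0,0],[0,0,0],[0,0,0]]}'; python3 -m pendant '{"offset":[[0,0,0],[0,0,0],[0,0,0],[0,-0.1,0],[0,-0.3,0],[0,-0.6,0],[0,-0.85,0],[0,-0.9,0],[0,-0.9,0.2],[0.2,-0.9,0.5],[0.4,-0.9,0.7],[0.4,-0.9,0.7]],"turn":[[0,0,0],[0,0,0],[0,0,0],[0,0,0],[0,0,0],[0,0,0],[0,0,0],[0,0,0],[0,0,0],[0,0,0],[0,0,0],[0,0,0]]}' 65; python3 - <<'E'
from meas import *
im,d=snap('top')
for c,r in redpacks(im,minA=30): print('red',np.round(c),np.round(r[0],1),np.round(r[1],1),round(r[2],1))
snap('scene','s3.png',crop=(110,80,420,310),scale=2.5)
move([.45,-.05,.2],-4.6)
E
```

```text
clock: 11.92
position: [0.4334, -0.3601, 0.0187]
ee_rot: [-0.623, -0.333, 0.332, 0.626]
ft_force: [-0.6, 0.3, -3.8]
grip_width: 0.46
clock: 13.42
position: [0.3615, -0.2129, 0.1997]
ee_rot: [-0.621, -0.336, 0.332, 0.626]
ft_force: [0.0, -1.1, -0.8]
grip_width: 0.648
red [131. 233.] [371.6 511.5] [86.9 19.8] 2.0
red [262. 178.] [553.6  92.1] [60.2 32.3] 85.4
red [256. 138.] [682.3 112. ] [59.9 32. ] 79.1
red [335. 135.] [ 697.5 -144.2] [45.8 20.3] 53.1
red [450. 108.] [ 803.1 -542.5] [24.7 29.3] 2.2
t 13.53 pos [ 0.3621 -0.2159  0.1998] yaw 56.1 off [0.934 0.004 0.097]
 turn 0 [-0.007  1.35   0.004]
 turn 180 [ 0.004 -2.65   0.008]
 j [-0.4  -0.2   0.76  2.04  0.14  1.26  1.29] F [ 0.1 -1.5  0.1] w 0.65
```

View pics/s3.png

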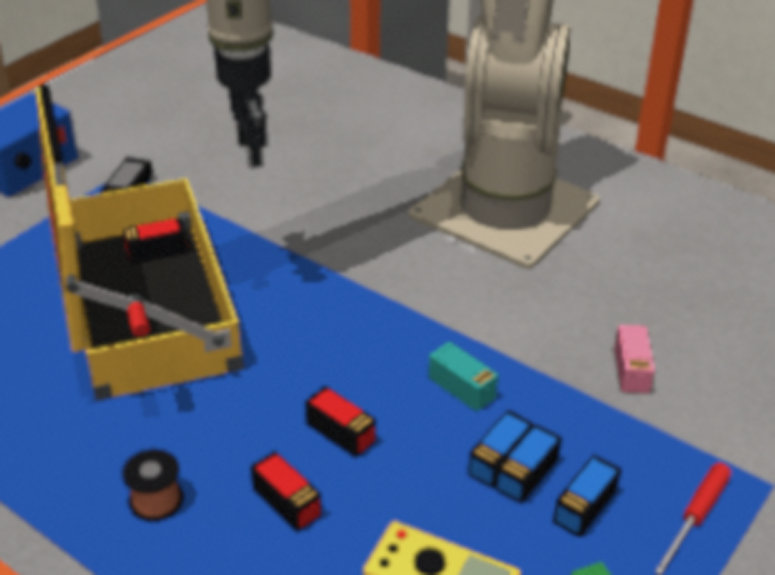

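```bash
python3 -m pendant '{"offset":[[0.25,0,0.02],[0.5,0,0.05],[0.75,0,0.08],[0.93,0,0.1],[0.93,0,0.1],[0.93,0,0.1]],"turn":[[0,0.2,0],[0,0.4,0],[0,0.6,0],[0,0.7,0],[0,0.7,0],[0,0.7,0]]}' 80; python3 -c "
from h import *; move([.554,.098,.11],-4.6)"
```

```text
clock: 14.28
position: [0.4492, -0.052, 0.2003]
ee_rot: [-0.689, -0.15, 0.15, 0.693]
ft_force: [-0.3, -0.1, -0.5]
grip_width: 0.801
t 14.28 pos [ 0.4492 -0.052   0.2003] yaw 24.6 off [0.788 0.454 0.462]
 turn 0 [-0.006  0.648 -0.   ]
 turn 180 [-0.    -3.352  0.008]
 j [-0.5  -0.06  0.51  1.96  0.03  1.23  0.43] F [-0.3 -0.1 -0.5] w 0.801
```

```bash
python3 -m pendant '{"offset":[[0.25,0.05,0.15],[0.5,0.2,0.3],[0.75,0.4,0.43],[0.788,0.454,0.462],[0.788,0.454,0.462],[0.788,0.454,0.462]],"turn":[[0,0.2,0],[0,0.4,0],[0,0.6,0],[0,0.648,0],[0,0.648,0],[0,0.648,0]]}'; python3 -c "
from h import *; move([.554,.098,.0115],-4.6)
im,d=snap('scene'); P=withdepth('scene',[[230,247]],[d[247,230]]); print(P)
from meas import *
for c,r in redpacks(im,name='scene'): print('red',np.round(c),np.round(r[0],1),np.round(r[1],1),round(r[2],1))"
```

```text
clock: 15.02
position: [0.5544, 0.0957, 0.111]
ee_rot: [-0.705, 0.029, -0.029, 0.708]
ft_force: [0.1, -1.1, 1.2]
grip_width: 0.8
t 15.03 pos [0.5544 0.0957 0.111 ] yaw -4.7 off [-0.003  0.497  0.009]
 turn 0 [-0.005 -0.002 -0.   ]
 turn 180 [ 1.000e-03  3.998e+00 -8.000e-03]
 j [-0.61  0.31  0.43  1.79 -0.15  1.07 -0.21] F [ 0.1 -1.1  1.2] w 0.8
[[0.56448059 0.04046953 0.00337366]]
red [393. 277.] [397.8 525.7] [95.8 21.3] 1.1
red [222. 270.] [682.6 110.7] [63.3 32.4] 77.4
red [243. 242.] [554.   89.1] [57.9 31.1] 85.2
red [173. 171.] [ 422.8 -364.8] [34.9 63.2] 56.5
```

```bash
python3 -m pendant '{"offset":[[0,0.2,0.009],[0,0.38,0.009],[0,0.497,0.009],[0,0.497,0.009],[0,0.497,0.009]],"turn":[[0,0,0],[0,0,0],[0,0,0],[0,0,0],[0,0,0]]}';  python3 -m pendant '{"offset":[[0,0,0],[0,0,0],[0,0,0],[0,0,0],[0,-0.1,0],[0,-0.3,0],[0,-0.6,0],[0,-0.9,0],[0,-0.95,0],[0,-0.95,0]],"turn":[[0,0,0],[0,0,0],[0,0,0],[0,0,0],[0,0,0],[0,0,0],[0,0,0],[0,0,0],[0,0,0],[0,0,0]]}' 0 50; python3 -c "
from h import *; move([.43,-.05,.2],55.7)"
```

```text
clock: 15.7
position: [0.5557, 0.0977, 0.0136]
ee_rot: [-0.705, 0.028, -0.03, 0.708]
ft_force: [0.2, 0.2, 0.4]
grip_width: 0.801
clock: 16.95
position: [0.555, 0.0967, 0.2036]
ee_rot: [-0.704, 0.028, -0.03, 0.709]
ft_force: [-0.6, 0.4, -2.7]
grip_width: 0.457
t 16.95 pos [0.555  0.0967 0.2036] yaw -4.7 off [-0.563  0.012 -0.783]
 turn 0 [-0.005 -1.343  0.007]
 turn 180 [-0.008  2.657 -0.006]
 j [-0.64  0.22  0.45  1.69 -0.1   1.25 -0.25] F [-0.6  0.4 -2.7] w 0.457
```

```bash
python3 -m pendant '{"offset":[[-0.15,0,-0.2],[-0.3,0,-0.4],[-0.45,0,-0.6],[-0.56,0,-0.78],[-0.56,0,-0.78],[-0.56,0,-0.78]],"turn":[[0,-0.2,0],[0,-0.4,0],[0,-0.6,0],[0,-0.8,0],[0,-0.8,0],[0,-0.8,0]]}'; python3 -c "
from h import *; move([.43,-.22,.19],55.7)"
```

```text
clock: 17.7
position: [0.4301, -0.049, 0.2012]
ee_rot: [-0.679, -0.191, 0.189, 0.683]
ft_force: [-0.2, 1.7, -2.2]
grip_width: 0.461
t 17.7 pos [ 0.4301 -0.049   0.2012] yaw 31.2 off [-0.444  0.051 -0.731]
 turn 0 [-0.004 -0.544  0.006]
 turn 180 [-0.009  3.456 -0.006]
 j [-0.52 -0.12  0.5   2.    0.05  1.24  0.51] F [-0.2  1.7 -2.2] w 0.461
```

```bash
python3 -m pendant '{"offset":[[-0.15,0,-0.25],[-0.3,0,-0.5],[-0.444,0.05,-0.73],[-0.444,0.05,-0.73],[-0.444,0.05,-0.73]],"turn":[[0,-0.2,0],[0,-0.4,0],[0,-0.544,0],[0,-0.544,0],[0,-0.544,0]]}'; python3 -c "
from h import *; move([.495,-.27,.024],55.7)"
```

```text
clock: 18.32
position: [0.43, -0.2197, 0.1894]
ee_rot: [-0.624, -0.33, 0.329, 0.627]
ft_force: [-0.4, 0.5, -1.6]
grip_width: 0.458
t 18.32 pos [ 0.43   -0.2197  0.1894] yaw 55.6 off [-0.027  0.826 -0.413]
 turn 0 [-0.004 -0.002  0.005]
 turn 180 [-0.007  3.998 -0.006]
 j [-0.37  0.03  0.78  1.91 -0.03  1.21  1.39] F [-0.4  0.5 -1.6] w 0.458
```

```bash
python3 -m pendant '{"offset":[[-0.01,0,-0.2],[-0.027,0,-0.413],[-0.027,0.05,-0.413],[-0.027,0.25,-0.413],[-0.027,0.45,-0.413],[-0.027,0.65,-0.413],[-0.027,0.78,-0.413],[-0.027,0.826,-0.413],[-0.027,0.835,-0.413],[-0.027,0.84,-0.413],[-0.027,0.84,-0.413]],"turn":[[0,0,0],[0,0,0],[0,0,0],[0,0,0],[0,0,0],[0,0,0],[0,0,0],[0,0,0],[0,0,0],[0,0,0],[0,0,0]]}'; python3 -c "
from h import *; move([.495,-.27,.020],55.7)"
```

```text
clock: 19.7
position: [0.4955, -0.2701, 0.0219]
ee_rot: [-0.624, -0.331, 0.329, 0.627]
ft_force: [0.3, 0.9, -2.5]
grip_width: 0.458
t 19.7 pos [ 0.4955 -0.2701  0.0219] yaw 55.6 off [-0.001  0.009  0.002]
 turn 0 [-0.003 -0.002  0.005]
 turn 180 [-0.008  3.998 -0.004]
 j [-0.16  0.5   0.72  1.86 -0.41  0.93  1.72] F [ 0.3  0.9 -2.5] w 0.458
```

```bash
python3 -m pendant '{"offset":[[0,0.01,0],[0,0.01,0]],"turn":[[0,0,0],[0,0,0]]}'; python3 -m pendant '{"offset":[[0,0,0],[0,0,0],[0,0,0],[0,-0.1,0],[0,-0.3,0],[0,-0.6,0],[0,-0.85,0],[0,-0.9,0],[0.1,-0.9,0.2],[0.3,-0.9,0.5],[0.4,-0.9,0.7],[0.4,-0.9,0.7]],"turn":[[0,0,0],[0,0,0],[0,0,0],[0,0,0],[0,0,0],[0,0,0],[0,0,0],[0,0,0],[0,0,0],[0,0,0],[0,0,0],[0,0,0]]}' 65; python3 - <<'E'
from meas import *
im,d=snap('top')
for c,r in redpacks(im,minA=30): print('red',np.round(c),np.round(r[0],1),np.round(r[1],1),round(r[2],1))
im,d=snap('scene')
for c,r in redpacks(im,name='scene',minA=30): print('red sc',np.round(c),np.round(r[0],1),np.round(r[1],1),round(r[2],1))
move([.55,.02,.2],-10.9)
E
```

```text
clock: 19.95
position: [0.496, -0.2702, 0.0204]
ee_rot: [-0.624, -0.331, 0.329, 0.627]
ft_force: [-0.2, 1.3, 1.3]
grip_width: 0.46
clock: 21.45
position: [0.4241, -0.1226, 0.2011]
ee_rot: [-0.623, -0.333, 0.33, 0.627]
ft_force: [0.7, -0.2, 0.3]
grip_width: 0.65
red [131. 233.] [371.6 511.5] [86.9 19.8] 2.0
red [402. 218.] [ 427.8 -360.1] [33.  60.6] 56.6
red [256. 138.] [682.3 112. ] [59.9 32. ] 79.1
red [335. 135.] [ 697.7 -144.3] [45.6 19.3] 54.4
red [450. 108.] [ 803.1 -542.5] [24.7 29.3] 2.2
red sc [393. 277.] [397.8 525.7] [95.8 21.3] 1.1
red sc [222. 270.] [682.6 110.7] [63.3 32.4] 77.4
red sc [165. 207.] [ 588.8 -233.8] [65.8 22.5] 55.9
red sc [175. 188.] [ 492.9 -280.3] [38.5 63.3] 56.0
red sc [ 72. 172.] [ 669.8 -678.2] [42.9 27. ] 55.6
red sc [173. 171.] [ 422.8 -364.8] [34.9 63.2] 56.5
red sc [489.  12.] [-2586.6    56.7] [665.9  25.5] 10.2
t 21.55 pos [ 0.4253 -0.1258  0.2012] yaw 55.7 off [ 0.954  0.011 -0.104]
 turn 0 [-0.005  1.479  0.006]
 turn 180 [ 0.006 -2.521  0.006]
 j [-0.59 -0.12  0.75  1.99  0.08  1.24  1.09] F [ 0.8 -0.1 -0.1] w 0.646
```

```bash
python3 -m pendant '{"offset":[[0.25,0,0],[0.5,0,-0.05],[0.75,0,-0.08],[0.95,0,-0.1],[0.95,0,-0.1],[0.95,0,-0.1]],"turn":[[0,0.2,0],[0,0.4,0],[0,0.6,0],[0,0.8,0],[0,0.8,0],[0,0.8,0]]}' 80; python3 -c "
from h import *; move([.683,.1175,.11],-10.9)"
```

```text
clock: 22.3
position: [0.549, 0.0179, 0.2018]
ee_rot: [-0.696, -0.121, 0.12, 0.698]
ft_force: [-1.0, -0.2, -0.0]
grip_width: 0.799
t 22.3 pos [0.549  0.0179 0.2018] yaw 19.6 off [0.797 0.462 0.243]
 turn 0 [-0.004  0.678  0.002]
 turn 180 [ 3.000e-03 -3.322e+00  6.000e-03]
 j [-0.7   0.2   0.66  1.74 -0.13  1.25  0.34] F [-1.  -0.2 -0. ] w 0.799
```

```bash
python3 -m pendant '{"offset":[[0.25,0.05,0.08],[0.5,0.2,0.15],[0.75,0.4,0.22],[0.797,0.46,0.243],[0.797,0.46,0.243],[0.797,0.46,0.243]],"turn":[[0,0.2,0],[0,0.4,0],[0,0.6,0],[0,0.678,0],[0,0.678,0],[0,0.678,0]]}'; python3 -c "
from meas import *; move([.683,.1175,.0115],-10.9)
im,d=snap('scene')
for c,r in redpacks(im,name='scene'): print('red',np.round(c),np.round(r[0],1),np.round(r[1],1),round(r[2],1))"
```

```text
clock: 23.05
position: [0.6832, 0.1154, 0.1118]
ee_rot: [-0.703, 0.066, -0.068, 0.705]
ft_force: [-0.1, 0.3, 0.4]
grip_width: 0.803
t 23.05 pos [0.6832 0.1154 0.1118] yaw -10.9 off [-0.004  0.502  0.008]
 turn 0 [-0.005 -0.     0.003]
 turn 180 [-0.005  4.    -0.007]
 j [-0.68  0.64  0.66  1.43 -0.4   1.21 -0.16] F [-0.1  0.3  0.4] w 0.803
red [393. 277.] [397.8 525.7] [95.8 21.3] 1.1
red [222. 270.] [682.5 110.5] [61.5 32.4] 77.4
red [175. 188.] [ 492.9 -280.2] [38.6 63.3] 56.0
red [173. 171.] [ 423.2 -364.3] [36.1 63.2] 56.7
```

```bash
python3 -m pendant '{"offset":[[0,0.2,0.008],[0,0.38,0.008],[0,0.502,0.008],[0,0.502,0.008],[0,0.502,0.008]],"turn":[[0,0,0],[0,0,0],[0,0,0],[0,0,0],[0,0,0]]}';  python3 -m pendant '{"offset":[[0,0,0],[0,0,0],[0,0,0],[0,0,0],[0,-0.1,0],[0,-0.3,0],[0,-0.6,0],[0,-0.9,0],[0,-0.95,0],[0,-0.95,0]],"turn":[[0,0,0],[0,0,0],[0,0,0],[0,0,0],[0,0,0],[0,0,0],[0,0,0],[0,0,0],[0,0,0],[0,0,0]]}' 0 50; python3 -c "
from h import *; move([.54,.03,.2],55.7)"
```

```text
clock: 23.72
position: [0.6849, 0.1173, 0.014]
ee_rot: [-0.702, 0.065, -0.069, 0.706]
ft_force: [0.2, -0.4, 0.4]
grip_width: 0.802
clock: 24.98
position: [0.6837, 0.1164, 0.2046]
ee_rot: [-0.702, 0.065, -0.07, 0.706]
ft_force: [-0.6, 0.1, -3.7]
grip_width: 0.464
t 24.98 pos [0.6837 0.1164 0.2046] yaw -10.9 off [-0.624  0.016 -0.561]
 turn 0 [-0.003 -1.481  0.011]
 turn 180 [-0.012  2.519 -0.003]
 j [-0.69  0.57  0.7   1.33 -0.37  1.36 -0.19] F [-0.6  0.1 -3.7] w 0.464
```

```bash
python3 -m pendant '{"offset":[[-0.15,0,-0.14],[-0.3,0,-0.28],[-0.45,0,-0.42],[-0.62,0,-0.56],[-0.62,0,-0.56],[-0.62,0,-0.56]],"turn":[[0,-0.2,0],[0,-0.4,0],[0,-0.6,0],[0,-0.8,0],[0,-0.8,0],[0,-0.8,0]]}'; python3 -c "
from h import *; move([.48,-.125,.19],55.7)"
```

```text
clock: 25.72
position: [0.5402, 0.0306, 0.2022]
ee_rot: [-0.689, -0.156, 0.151, 0.692]
ft_force: [-0.1, 0.6, -2.9]
grip_width: 0.46
t 25.73 pos [0.5402 0.0306 0.2022] yaw 25.1 off [-0.603  0.056 -0.577]
 turn 0 [-0.    -0.681  0.009]
 turn 180 [-1.200e-02  3.319e+00 -1.000e-03]
 j [-0.73  0.18  0.66  1.76 -0.12  1.24  0.4 ] F [-0.1  0.6 -2.9] w 0.46
```

```bash
python3 -m pendant '{"offset":[[-0.15,0,-0.14],[-0.3,0,-0.28],[-0.45,0.03,-0.42],[-0.603,0.05,-0.577],[-0.603,0.05,-0.577],[-0.603,0.05,-0.577]],"turn":[[0,-0.2,0],[0,-0.4,0],[0,-0.6,0],[0,-0.681,0],[0,-0.681,0],[0,-0.681,0]]}'; python3 -c "
from h import *; move([.5516,-.1875,.024],55.7)"
```

```text
clock: 26.48
position: [0.4804, -0.1242, 0.1907]
ee_rot: [-0.625, -0.332, 0.328, 0.626]
ft_force: [0.8, 1.1, -2.7]
grip_width: 0.46
t 26.48 pos [ 0.4804 -0.1242  0.1907] yaw 55.7 off [-0.066  0.834 -0.471]
 turn 0 [ 0.001 -0.     0.008]
 turn 180 [-1.2e-02  4.0e+00  2.0e-03]
 j [-0.54  0.06  0.74  1.88 -0.05  1.21  1.19] F [ 0.8  1.1 -2.7] w 0.46
```

```bash
python3 -m pendant '{"offset":[[-0.03,0,-0.24],[-0.066,0,-0.471],[-0.066,0.05,-0.471],[-0.066,0.25,-0.471],[-0.066,0.45,-0.471],[-0.066,0.65,-0.471],[-0.066,0.78,-0.471],[-0.066,0.834,-0.471],[-0.066,0.845,-0.471],[-0.066,0.85,-0.471],[-0.066,0.85,-0.471]],"turn":[[0,0,0],[0,0,0],[0,0,0],[0,0,0],[0,0,0],[0,0,0],[0,0,0],[0,0,0],[0,0,0],[0,0,0],[0,0,0]]}'; python3 -c "
from h import *; move([.5516,-.1875,.020],55.7)"
```

```text
clock: 27.85
position: [0.5521, -0.1874, 0.0216]
ee_rot: [-0.625, -0.333, 0.328, 0.626]
ft_force: [-0.7, -0.1, -2.9]
grip_width: 0.463
t 27.85 pos [ 0.5521 -0.1874  0.0216] yaw 55.7 off [-0.002  0.008  0.002]
 turn 0 [ 0.003 -0.     0.009]
 turn 180 [-0.014  4.     0.005]
 j [-0.3   0.53  0.69  1.82 -0.41  0.94  1.54] F [-0.7 -0.1 -2.9] w 0.463
```

```bash
python3 -m pendant '{"offset":[[0,0.01,0],[0,0.01,0]],"turn":[[0,0,0],[0,0,0]]}'; python3 -m pendant '{"offset":[[0,0,0],[0,0,0],[0,0,0],[0,-0.1,0],[0,-0.3,0],[0,-0.6,0],[0,-0.85,0],[0,-0.9,0],[0,-0.9,0.2],[0,-0.9,0.5],[0,-0.9,0.8],[0,-0.9,0.8]],"turn":[[0,0,0],[0,0,0],[0,0,0],[0,0,0],[0,0,0],[0,0,0],[0,0,0],[0,0,0],[0,0,0],[0,0,0],[0,0,0],[0,0,0]]}' 62; python3 - <<'E'
from meas import *
im,d=snap('top')
for c,r in redpacks(im,minA=30): print('red',np.round(c),np.round(r[0],1),np.round(r[1],1),round(r[2],1))
im,d=snap('scene','s4.png',crop=(90,90,290,240),scale=4)
move([.55,.02,.2],-10.9)
E
```

```text
clock: 28.1
position: [0.5525, -0.1876, 0.0209]
ee_rot: [-0.625, -0.333, 0.327, 0.626]
ft_force: [-3.7, 1.6, 9.7]
grip_width: 0.461
clock: 29.6
position: [0.4164, -0.096, 0.2009]
ee_rot: [-0.623, -0.336, 0.327, 0.627]
ft_force: [-0.5, 0.3, -0.2]
grip_width: 0.618
red [131. 233.] [371.6 511.5] [86.9 19.8] 2.0
red [402. 218.] [ 427.7 -360. ] [33.  60.5] 56.6
red [350. 178.] [ 555.2 -191.5] [33.1 60.7] 55.9
red [335. 135.] [ 697.9 -144.4] [45.3 19.7] 56.4
red [450. 108.] [ 803.1 -542.5] [24.7 29.3] 2.2
t 29.7 pos [ 0.4193 -0.098   0.201 ] yaw 55.7 off [ 0.855  0.015 -0.208]
 turn 0 [-0.004  1.481  0.014]
 turn 180 [ 0.016 -2.519  0.004]
 j [-0.67 -0.18  0.74  2.02  0.12  1.24  1.  ] F [ 0.1 -0.   0.2] w 0.62
```

View pics/s4.png

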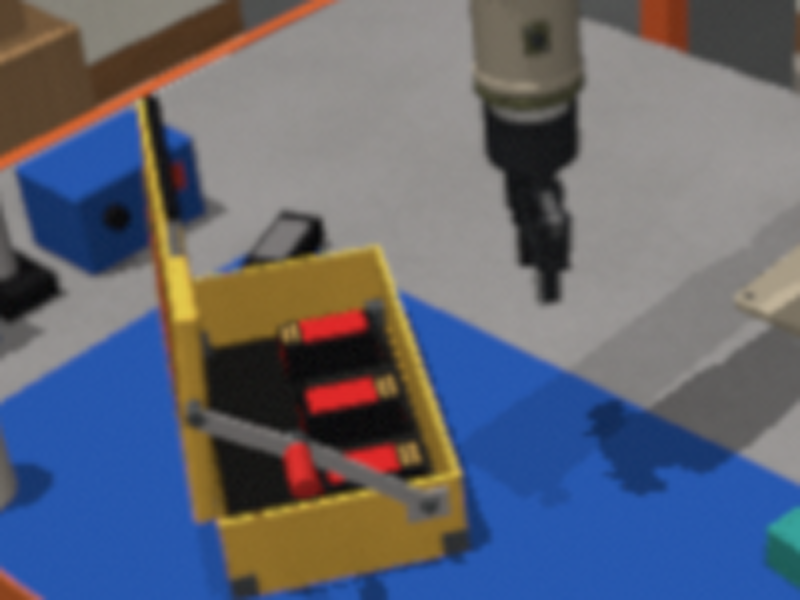

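All three reds are in the chest, at crop (335,325), (345,395) and (365,465). Next is the stay: locating its pivot and knob.

```bash
cat >> h.py <<'E'
C=np.array([.520,-.287,.003]); A=np.radians(-34.3)
Cm=np.array([[np.cos(A),-np.sin(A),0],[np.sin(A),np.cos(A),0],[0,0,1]])
def w(p): return C+Cm@np.array(p)
def loc(X): return (np.atleast_2d(X)-C)@Cm
E
python3 - <<'E'
from h import *
f=np.load('last_scene.npz'); im,d=f['im'],f['d']
for u,v in((197,214),(198,216),(180,205),(170,202),(165,208),(150,197),(139,193)):
    print((u,v),im[v,u],np.round(loc(withdepth('scene',[[u,v]],[d[v,u]])),4))
hsv=cv2.cvtColor(im,cv2.COLOR_RGB2HSV); H,S,V=cv2.split(hsv)
m=((H<8)|(H>172))&(S>150); m[:,:158]=0;m[:,175:]=0;m[:195]=0;m[215:]=0
v,u=np.nonzero(m); k=loc(withdepth('scene',np.c_[u,v],d[v,u])); print('knob',len(k),np.median(k,0),k.min(0),k.max(0))
p=w([.025,.225,.27]); move(p,-34.3); move((p+np.array(manip.get_obs()['position']))/2)
E
```

```text
(197, 214) [90 89 88] [[-0.0676  0.1904  0.0776]]
(198, 216) [57 59 58] [[-0.0699  0.1925  0.0699]]
(180, 205) [195  72  71] [[-0.0252  0.1002  0.0544]]
(170, 202) [99 96 95] [[0.0129 0.1901 0.1503]]
(165, 208) [212  48  45] [[0.0338 0.2385 0.1711]]
(150, 197) [103  99  99] [[0.0708 0.195  0.1896]]
(139, 193) [65 66 65] [[0.1005 0.1967 0.2143]]
knob 114 [0.03244158 0.22361134 0.16313646] [-0.00197825 -0.00094969  0.00469361] [0.04356444 0.2470449  0.17106867]
t 29.7 pos [ 0.4193 -0.098   0.201 ] yaw 55.7 off [ 0.631 -0.35  -1.075]
 turn 0 [-0.007  2.001  0.014]
 turn 180 [ 0.014 -1.999  0.007]
 j [-0.67 -0.18  0.74  2.02  0.12  1.24  1.  ] F [ 0.1 -0.   0.2] w 0.62
t 29.7 pos [ 0.4193 -0.098   0.201 ] yaw 55.7 off [ 0.316 -0.175 -0.538]
 j [-0.67 -0.18  0.74  2.02  0.12  1.24  1.  ] F [ 0.1 -0.   0.2] w 0.62
```

```bash
python3 -m pendant '{"offset":[[0.1,-0.1,0],[0.3,-0.2,0],[0.5,-0.3,-0.1],[0.7,-0.35,-0.3],[0.7,-0.35,-0.5],[0.7,-0.35,-0.5]],"turn":[[0,0.2,0],[0,0.4,0],[0,0.6,0],[0,0.8,0],[0,1,0],[0,1,0]]}' 0 40; python3 -c "
from h import *
move(w([.025,.225,.25]),-34.3)"
```

```text
clock: 30.45
position: [0.5824, -0.0416, 0.2706]
ee_rot: [0.704, 0.066, -0.063, -0.704]
ft_force: [-0.7, -0.2, 1.4]
grip_width: 0.0
t 30.45 pos [ 0.5824 -0.0416  0.2706] yaw 10.5 off [ 0.351  0.09  -0.439]
 turn 0 [-0.002  0.995  0.007]
 turn 180 [ 9.000e-03 -3.005e+00  3.000e-03]
 j [-0.62  0.25  0.74  1.55 -0.17  1.4   0.32] F [-0.7 -0.2  1.4] w 0.0
```

```bash
python3 -m pendant '{"offset":[[0.1,0.03,-0.1],[0.2,0.05,-0.2],[0.3,0.08,-0.35],[0.351,0.09,-0.439],[0.351,0.09,-0.439],[0.351,0.09,-0.439]],"turn":[[0,0.2,0],[0,0.4,0],[0,0.6,0],[0,0.8,0],[0,0.995,0],[0,0.995,0]]}'; python3 -c "
from h import *
move(w([.025,.225,.175]),-34.3)"
```

```text
clock: 31.2
position: [0.6675, -0.1157, 0.2519]
ee_rot: [-0.676, 0.207, -0.209, 0.676]
ft_force: [-0.8, 1.2, -0.8]
grip_width: 0.002
t 31.2 pos [ 0.6675 -0.1157  0.2519] yaw -34.2 off [-0.003  0.37   0.001]
 turn 0 [-0.002  0.002  0.005]
 turn 180 [ 7.000e-03 -3.998e+00  3.000e-03]
 j [-0.46  0.55  0.87  1.31 -0.41  1.46 -0.22] F [-0.8  1.2 -0.8] w 0.002
```

```bash
python3 -m pendant '{"offset":[[0,0.15,0],[0,0.3,0],[0,0.37,0],[0,0.37,0]],"turn":[[0,0,0],[0,0,0],[0,0,0],[0,0,0]]}';  python3 -c "
from h import *
move(w([.03,.225,.16]),-34.3)"
```

```text
clock: 31.7
position: [0.6676, -0.1154, 0.1774]
ee_rot: [0.676, -0.206, 0.208, -0.676]
ft_force: [0.2, -0.0, -0.1]
grip_width: -0.004
t 31.7 pos [ 0.6676 -0.1154  0.1774] yaw -34.1 off [0.024 0.072 0.   ]
 turn 0 [-0.001  0.004  0.003]
 turn 180 [ 5.000e-03 -3.996e+00  1.000e-03]
 j [-0.46  0.6   0.84  1.42 -0.44  1.32 -0.19] F [ 0.2 -0.  -0.1] w -0.004
```

```bash
python3 -m pendant '{"offset":[[0.01,0.03,0],[0.02,0.05,0],[0.03,0.07,0],[0.045,0.09,0],[0.055,0.11,0],[0.055,0.11,0]],"turn":[[0,0,0],[0,0,0],[0,0,0],[0,0,0],[0,0,0],[0,0,0]]}';  python3 - <<'E'
from h import *
move(w([.046,.225,.143]),-34.3)
im,d=snap('scene','s5.png',crop=(90,60,250,230),scale=3.5)
E
```

```text
clock: 32.45
position: [0.6787, -0.123, 0.1575]
ee_rot: [0.676, -0.204, 0.21, -0.676]
ft_force: [3.8, -3.0, 6.7]
grip_width: 0.001
t 32.45 pos [ 0.6787 -0.123   0.1575] yaw -34.1 off [0.036 0.058 0.   ]
 turn 0 [-0.002  0.004  0.01 ]
 turn 180 [ 0.016 -3.996  0.004]
 j [-0.43  0.63  0.82  1.41 -0.47  1.29 -0.18] F [ 3.8 -3.   6.7] w 0.001
```

View pics/s5.png

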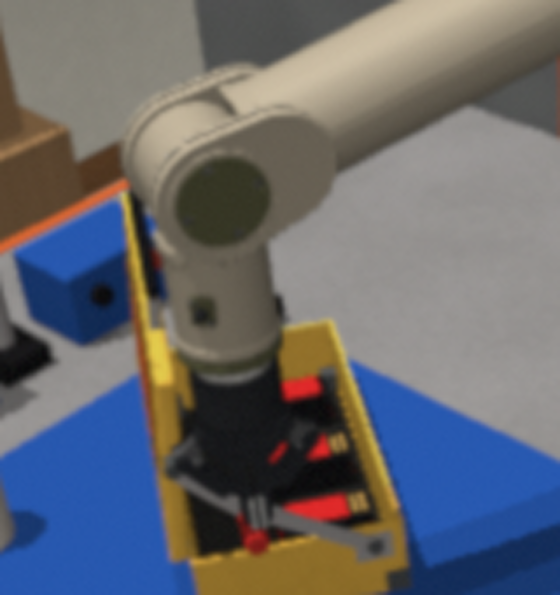

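```bash
python3 -m pendant '{"offset":[[0.01,0.015,0],[0.02,0.03,0],[0.03,0.045,0],[0.04,0.06,0],[0.04,0.065,0],[0.04,0.065,0]],"turn":[[0,0,0],[0,0,0],[0,0,0],[0,0,0],[0,0,0],[0,0,0]]}';  python3 - <<'E'
from h import *
move(w([.046,.225,.143]),-34.3)
f,d=snap('scene')
E
python3 -m pendant '{"offset":[[0,-0.2,0],[0,-0.4,0],[0,-0.6,0],[0,-0.8,0],[0,-0.95,0],[0,-0.95,0]],"turn":[[0,0,0],[0,0,0],[0,0,0],[0,0,0],[0,0,0],[0,0,0]]}'
python3 - <<'E'
from h import *
im,d=snap('scene','s6.png',crop=(90,60,250,230),scale=3.5)
t,dt=snap('top')
hsv=cv2.cvtColor(im,cv2.COLOR_RGB2HSV); H,S,V=cv2.split(hsv)
m=((H<8)|(H>172))&(S>150); m[:,:145]=0;m[:,180:]=0;m[:190]=0;m[225:]=0
v,u=np.nonzero(m); k=loc(withdepth('scene',np.c_[u,v],d[v,u])); k=k[k[:,1]>.19]; print('knob',len(k),np.median(k,0),k.min(0),k.max(0))
for n,D in(('scene',d),('top',dt)):
    vv,uu=np.mgrid[:384,:512]; P=loc(withdepth(n,np.c_[uu.ravel(),vv.ravel()],D.ravel()))
    q=P[(abs(P[:,1])<.172)&(P[:,2]>.12)&(P[:,2]<.27)&(P[:,0]>.04)&(P[:,0]<.2)]
    if len(q)>20:
        for lo in np.arange(.12,.34,.03):
            s=q[(q[:,2]>lo)&(q[:,2]<lo+.03)]; 
            if len(s): print(n,round(lo,2),len(s),np.percentile(s[:,0],[5,50,95]).round(3))
b=proj('scene',[w([.1-.24*np.cos(t)+.009*np.sin(t),0,.085+.24*np.sin(t)+.009*np.cos(t)]) for t in(1.2,1.3,1.4,1.48)]); print(b)
move(w([.046,.225,.143]),-34.3)
E
```

```text
clock: 33.25
position: [0.6863, -0.1282, 0.1453]
ee_rot: [0.676, -0.204, 0.211, -0.676]
ft_force: [3.3, -1.2, 5.5]
grip_width: -0.003
t 33.25 pos [ 0.6863 -0.1282  0.1453] yaw -34.1 off [-0.009 -0.004  0.   ]
 turn 0 [-0.003  0.004  0.013]
 turn 180 [ 0.021 -3.996  0.005]
 j [-0.41  0.66  0.81  1.39 -0.48  1.28 -0.17] F [ 3.3 -1.2  5.5] w -0.003
clock: 34.05
position: [0.685, -0.128, 0.3374]
ee_rot: [0.676, -0.202, 0.212, -0.676]
ft_force: [-0.4, -0.2, -0.5]
grip_width: 0.002
knob 80 [0.05160375 0.22644531 0.14059236] [0.04061038 0.19346219 0.12791321] [0.08488223 1.27874748 1.0452513 ]
scene 0.12 57 [0.105 0.113 0.117]
scene 0.15 76 [0.104 0.108 0.112]
scene 0.18 66 [0.1   0.103 0.106]
scene 0.21 68 [0.095 0.098 0.102]
scene 0.24 73 [0.077 0.092 0.096]
top 0.12 133 [0.09  0.093 0.096]
top 0.15 143 [0.085 0.088 0.091]
top 0.18 160 [0.08  0.083 0.086]
top 0.21 171 [0.075 0.078 0.08 ]
top 0.24 205 [0.07  0.072 0.075]
[[151.72379524 128.52251075]
 [144.31524475 127.94118806]
 [136.77122779 128.01517685]
 [130.70331462 128.55250633]]
t 34.15 pos [ 0.6844 -0.1274  0.3344] yaw -34.1 off [-0.008  0.942  0.001]
 turn 0 [-0.003  0.004  0.012]
 turn 180 [ 0.019 -3.996  0.004]
 j [-0.38  0.57  0.87  1.1  -0.43  1.63 -0.23] F [ 0.6 -0.2 -1.1] w -0.002
```

View pics/s6.png

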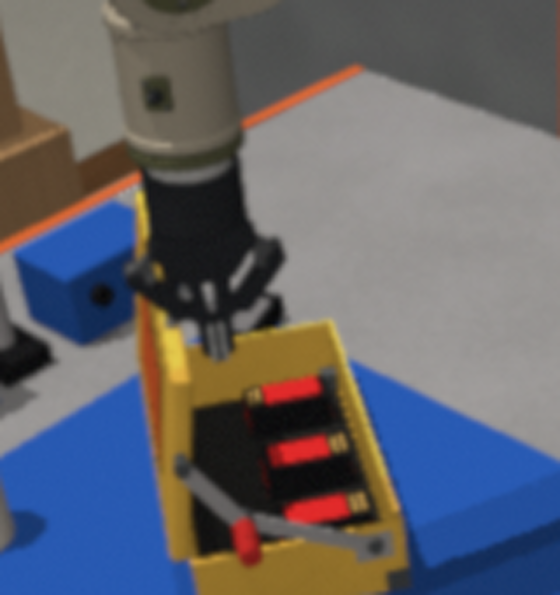

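The stay is visibly bent at its knuckle (knob at crop (245,540)). The lid slope gives about 1.40 rad, still up. Checking where the bar is before gripping it.

```bash
python3 - <<'E'
from h import *
for n in('top','scene'):
    D=np.load('last_%s.npz'%n); im,d=D['im'],D['d']
    vv,uu=np.mgrid[:384,:512]; P=loc(withdepth(n,np.c_[uu.ravel(),vv.ravel()],d.ravel()))
    q=P[(abs(P[:,1])<.07)&(P[:,2]>.30)&(P[:,2]<.35)&(P[:,0]>.03)&(P[:,0]<.12)]
    print(n,len(q),np.median(q,0).round(3),q.min(0).round(3),q.max(0).round(3))
move(w([.068,0,.40]),-34.3)
E
python3 -m pendant '{"offset":[[0,-0.15,0],[0,-0.33,0],[0,-0.33,-0.25],[0,-0.33,-0.5],[0,-0.33,-0.75],[0,-0.33,-1],[0,-0.33,-1]],"turn":[[0,0,0],[0,0,0],[0,0,0],[0,0,0],[0,0,0],[0,0,0],[0,0,0]]}' 38 20
python3 -c "
from h import *
move(w([.068,0,.36]),-34.3)"
```

```text
top 278 [0.069 0.001 0.329] [ 0.062 -0.069  0.318] [0.078 0.07  0.336]
scene 1 [0.076 0.064 0.329] [0.076 0.064 0.329] [0.076 0.064 0.329]
t 34.15 pos [ 0.6844 -0.1274  0.3344] yaw -34.1 off [ 0.11  -0.344 -1.122]
 turn 0 [-0.003  0.004  0.012]
 turn 180 [ 0.019 -3.996  0.004]
 j [-0.38  0.57  0.87  1.1  -0.43  1.63 -0.23] F [ 0.6 -0.2 -1.1] w -0.002
clock: 35.02
position: [0.5683, -0.2968, 0.3994]
ee_rot: [0.676, -0.207, 0.213, -0.675]
ft_force: [0.4, 0.6, -0.8]
grip_width: 0.378
t 35.02 pos [ 0.5683 -0.2968  0.3994] yaw -34.5 off [ 0.112  0.183 -0.095]
 turn 0 [-0.002 -0.005  0.011]
 turn 180 [-1.700e-02  3.995e+00 -2.000e-03]
 j [-0.19  0.44  0.94  1.14 -0.36  1.71  0.04] F [ 0.4  0.6 -0.8] w 0.378
```

```bash
python3 -m pendant '{"offset":[[0.115,0,-0.095],[0.115,0,-0.095],[0.115,0,-0.095],[0.115,0.12,-0.095],[0.115,0.24,-0.095],[0.115,0.36,-0.095],[0.115,0.45,-0.095],[0.115,0.45,-0.095],[0.115,0.45,-0.095]],"turn":[[0,0,0],[0,0,0],[0,0,0],[0,0,0],[0,0,0],[0,0,0],[0,0,0],[0,0,0],[0,0,0]]}'
python3 - <<'E'
from h import *
move(w([.069,0,.304]),-34.3)
snap('scene','s7.png',crop=(80,40,240,200),scale=3.5)
E
```

```text
clock: 36.15
position: [0.5775, -0.3258, 0.3105]
ee_rot: [0.676, -0.206, 0.213, -0.675]
ft_force: [0.3, 0.2, 0.2]
grip_width: 0.382
t 36.15 pos [ 0.5775 -0.3258  0.3105] yaw -34.5 off [-0.002  0.017 -0.002]
 turn 0 [-0.002 -0.005  0.012]
 turn 180 [-1.900e-02  3.995e+00 -3.000e-03]
 j [-0.15  0.5   0.92  1.26 -0.39  1.55  0.1 ] F [0.3 0.2 0.2] w 0.382
```

View pics/s7.png

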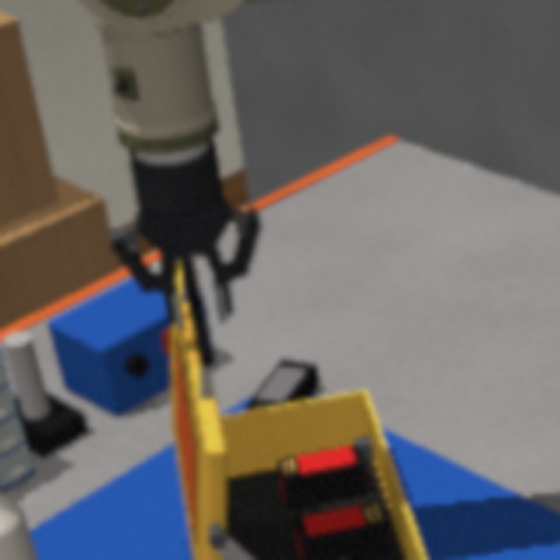

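```bash
python3 -m pendant '{"offset":[[0,0.012,0],[0,0.012,0],[0,0.012,0],[0,0.012,0]],"turn":[[0,0,0],[0,0,0],[0,0,0],[0,0,0]]}' 0 25
python3 - <<'E'
from h import *
o=manip.get_obs(); print(o['position'],o['ft_force'],o['grip_width'],loc(o['position']))
p0=loc(o['position'])[0]
b=lambda t: np.array([.1-.24*np.cos(t)+.009*np.sin(t),.085+.24*np.sin(t)+.009*np.cos(t)])
for t in np.r_[1.4:-.01:-.05]:
    e=b(t)-b(1.4); print(round(t,2),'x %.3f down %.3f'%tuple(np.array([e[0],-e[1]])/.2))
E
```

```text
clock: 36.7
position: [0.5778, -0.3264, 0.3091]
ee_rot: [0.676, -0.206, 0.214, -0.674]
ft_force: [1.0, -0.9, 5.3]
grip_width: 0.15
[ 0.57780088 -0.32639989  0.30911406] [ 0.97008524 -0.91252553  5.25825497] 0.14981329254699985 [[6.99520706e-02 2.41178103e-05 3.06114064e-01]]
1.4 x 0.000 down -0.000
1.35 x -0.059 down 0.009
1.3 x -0.118 down 0.022
1.25 x -0.176 down 0.037
1.2 x -0.233 down 0.055
1.15 x -0.289 down 0.076
1.1 x -0.345 down 0.100
1.05 x -0.398 down 0.127
1.0 x -0.451 down 0.156
0.95 x -0.502 down 0.188
0.9 x -0.551 down 0.222
0.85 x -0.599 down 0.259
0.8 x -0.644 down 0.298
0.75 x -0.688 down 0.339
0.7 x -0.729 down 0.383
0.65 x -0.768 down 0.428
0.6 x -0.805 down 0.475
0.55 x -0.840 down 0.525
0.5 x -0.872 down 0.575
0.45 x -0.901 down 0.628
0.4 x -0.928 down 0.681
0.35 x -0.952 down 0.736
0.3 x -0.973 down 0.793
0.25 x -0.992 down 0.850
0.2 x -1.008 down 0.908
0.15 x -1.020 down 0.966
0.1 x -1.030 down 1.026
0.05 x -1.037 down 1.085
-0.0 x -1.040 down 1.145
```

```bash
python3 -m pendant '{"offset":[[-0.059,0.009,0],[-0.118,0.022,0],[-0.176,0.037,0],[-0.233,0.055,0],[-0.289,0.076,0],[-0.345,0.1,0],[-0.398,0.127,0],[-0.451,0.156,0],[-0.502,0.188,0],[-0.551,0.222,0],[-0.599,0.259,0],[-0.599,0.259,0]],"turn":[[0,0,0],[0,0,0],[0,0,0],[0,0,0],[0,0,0],[0,0,0],[0,0,0],[0,0,0],[0,0,0],[0,0,0],[0,0,0],[0,0,0]]}'
cat > arc.py <<'E'
from h import *
o=manip.get_obs(); p=loc(o['position'])[0]
b=lambda t: np.array([.1-.24*np.cos(t)+.009*np.sin(t),.085+.24*np.sin(t)+.009*np.cos(t)])
q=np.array([p[0]-.1-.0012,p[2]+.0187-.0005-.085]); ang=np.arctan2(q[1],-q[0])-np.arctan2(.009,.24)
print('local',p.round(4),'rad',np.hypot(*q).round(4),'theta',ang.round(3),'F',np.round(o['ft_force'],1))
o0=b(ang)
for t in np.r_[np.floor(ang/.05)*.05:-.06:-.05]:
    e=b(t)-o0; print(round(t,2),'x %.3f down %.3f'%tuple(np.array([e[0],-e[1]])/.2))
E
python3 arc.py
```

```text
clock: 38.2
position: [0.4785, -0.258, 0.2549]
ee_rot: [0.676, -0.206, 0.213, -0.675]
ft_force: [-1.7, 0.0, -3.9]
grip_width: 0.151
local [-0.0506  0.0005  0.2519] rad 0.2394 theta 0.846 F [-1.7  0.  -3.9]
0.8 x -0.042 down 0.036
0.75 x -0.086 down 0.078
0.7 x -0.127 down 0.121
0.65 x -0.167 down 0.166
0.6 x -0.203 down 0.214
0.55 x -0.238 down 0.263
0.5 x -0.270 down 0.314
0.45 x -0.299 down 0.366
0.4 x -0.326 down 0.420
0.35 x -0.350 down 0.475
0.3 x -0.372 down 0.531
0.25 x -0.390 down 0.588
0.2 x -0.406 down 0.646
0.15 x -0.418 down 0.705
0.1 x -0.428 down 0.764
0.05 x -0.435 down 0.824
-0.0 x -0.438 down 0.883
-0.05 x -0.439 down 0.944
```

Forces are low and the bar is following the arc; continuing down.

```bash
python3 -m pendant '{"offset":[[-0.042,0.036,0],[-0.086,0.078,0],[-0.127,0.121,0],[-0.167,0.166,0],[-0.203,0.214,0],[-0.238,0.263,0],[-0.27,0.314,0],[-0.299,0.366,0],[-0.326,0.42,0],[-0.35,0.475,0],[-0.372,0.531,0],[-0.372,0.531,0]],"turn":[[0,0,0],[0,0,0],[0,0,0],[0,0,0],[0,0,0],[0,0,0],[0,0,0],[0,0,0],[0,0,0],[0,0,0],[0,0,0],[0,0,0]]}'
python3 arc.py
```

```text
clock: 39.7
position: [0.4177, -0.2162, 0.1471]
ee_rot: [0.676, -0.207, 0.213, -0.675]
ft_force: [1.5, -1.8, -5.7]
grip_width: 0.156
local [-0.1244  0.0008  0.1441] rad 0.2385 theta 0.293 F [ 1.5 -1.8 -5.7]
0.25 x -0.016 down 0.049
0.2 x -0.031 down 0.107
0.15 x -0.044 down 0.165
0.1 x -0.054 down 0.225
0.05 x -0.060 down 0.284
0.0 x -0.064 down 0.344
-0.05 x -0.065 down 0.404
```

```bash
python3 -m pendant '{"offset":[[-0.016,0.049,0],[-0.031,0.107,0],[-0.044,0.165,0],[-0.05,0.2,0],[-0.056,0.235,0],[-0.06,0.27,0],[-0.062,0.295,0],[-0.064,0.315,0],[-0.064,0.33,0],[-0.064,0.345,0],[-0.064,0.35,0],[-0.064,0.35,0]],"turn":[[0,0,0],[0,0,0],[0,0,0],[0,0,0],[0,0,0],[0,0,0],[0,0,0],[0,0,0],[0,0,0],[0,0,0],[0,0,0],[0,0,0]]}'
python3 arc.py
```

```text
clock: 41.2
position: [0.4086, -0.2091, 0.0785]
ee_rot: [-0.675, 0.206, -0.213, 0.675]
ft_force: [-7.5, 2.5, 28.9]
grip_width: 0.151
local [-0.136   0.0016  0.0755] rad 0.2373 theta -0.001 F [-7.5  2.5 28.9]
-0.05 x -0.001 down 0.059
```

The lid is hard against the rim (29 N). Releasing and lifting away.

```bash
python3 -m pendant '{"offset":[[0,0,0],[0,0,0],[0,0,0],[0,0,0],[0,-0.1,0],[0,-0.25,0],[0,-0.5,0],[0,-0.8,0],[0.0,-0.9,0],[-0.3,-0.9,0],[-0.3,-0.9,0.3],[-0.3,-0.9,0.3]],"turn":[[0,0,0],[0,0,0],[0,0,0],[0,0,0],[0,0,0],[0,0,0],[0,0,0],[0,0,0],[0,0,0],[0,0,0],[0,0,0],[0,0,0]]}' 38
python3 - <<'E'
from h import *
im,d=snap('top','t9.png',scale=1.5); im2,d2=snap('scene','s9.png',crop=(90,60,390,300),scale=2.5)
vv,uu=np.mgrid[:384,:512]; P=loc(withdepth('top',np.c_[uu.ravel(),vv.ravel()],d.ravel()))
q=P[(abs(P[:,1])<.17)&(abs(P[:,0])<.095)&(P[:,2]>.05)&(P[:,2]<.14)]
A=np.c_[q[:,0],np.ones(len(q))]; print(len(q),'slope,z',np.linalg.lstsq(A,q[:,2],rcond=None)[0])
b=P[(abs(P[:,1])<.07)&(P[:,0]<-.125)&(P[:,0]>-.155)&(P[:,2]>.07)&(P[:,2]<.15)]; print('bar top',len(b),np.percentile(b[:,2],[50,95]))
G=np.load('P.npy')
W=withdepth('top',np.c_[uu.ravel(),vv.ravel()],d.ravel()).reshape(384,512,3)
for n,(x0,y0,x1,y1) in(('row/blue',(225,270,330,340)),('meter',(240,185,330,245)),('spool',(420,145,462,192))):
    for Q in(G,W):
        s=Q[int(y0/1.5):int(y1/1.5),int(x0/1.5):int(x1/1.5)].reshape(-1,3); s=s[s[:,2]>.025]; print(n,len(s),s.mean(0).round(4),s.min(0).round(3),s.max(0).round(3))
move([.3,0,.3]); print(manip.get_obs()['joint_velocities'].round(3))
E
```

```text
clock: 42.7
position: [0.3924, -0.1219, 0.2589]
ee_rot: [-0.675, 0.204, -0.212, 0.677]
ft_force: [0.9, -0.8, 0.4]
grip_width: 0.38
5335 slope,z [-0.00229637  0.10362279]
bar top 2 [0.0955895  0.09714021]
row/blue 1433 [0.4672 0.342  0.0648] [0.34  0.105 0.025] [0.515 0.426 1.509]
row/blue 1096 [0.4672 0.3362 0.0601] [0.34  0.105 0.025] [0.514 0.426 1.509]
meter 1168 [0.6655 0.3305 0.0479] [0.34  0.105 0.025] [0.721 0.414 1.509]
meter 1169 [0.6647 0.3297 0.0516] [0.34  0.105 0.025] [0.722 0.416 1.509]
spool 324 [ 0.772  -0.0099  0.0708] [ 0.34  -0.045  0.027] [0.808 0.105 1.509]
spool 328 [ 0.768  -0.0088  0.084 ] [ 0.34  -0.045  0.027] [0.809 0.105 1.509]
t 42.8 pos [ 0.3914 -0.125   0.258 ] yaw -34.4 off [-0.729 -0.216  0.258]
 j [-0.64 -0.3   0.7   1.97  0.2   1.4  -0.59] F [ 0.9  0.1 -0.3] w 0.38
[ 0.014  0.016  0.024 -0.002  0.005  0.004  0.   ]
```

View pics/t9.png

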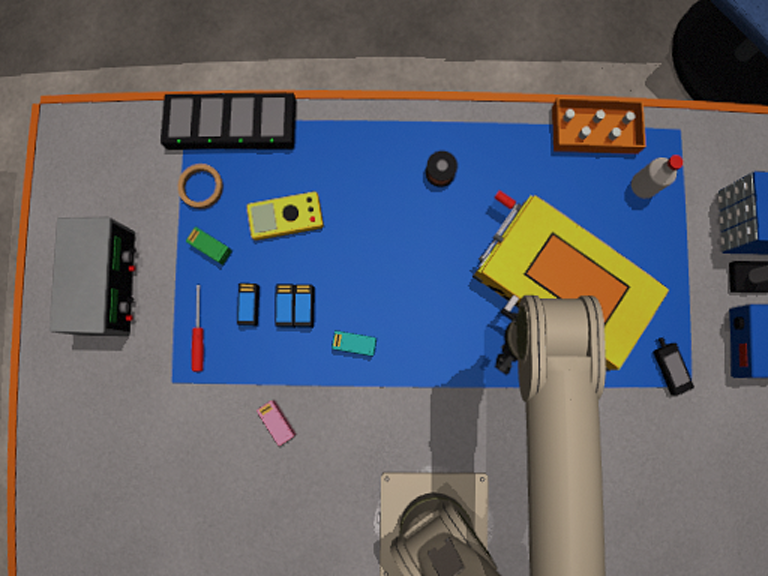

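View pics/s9.png

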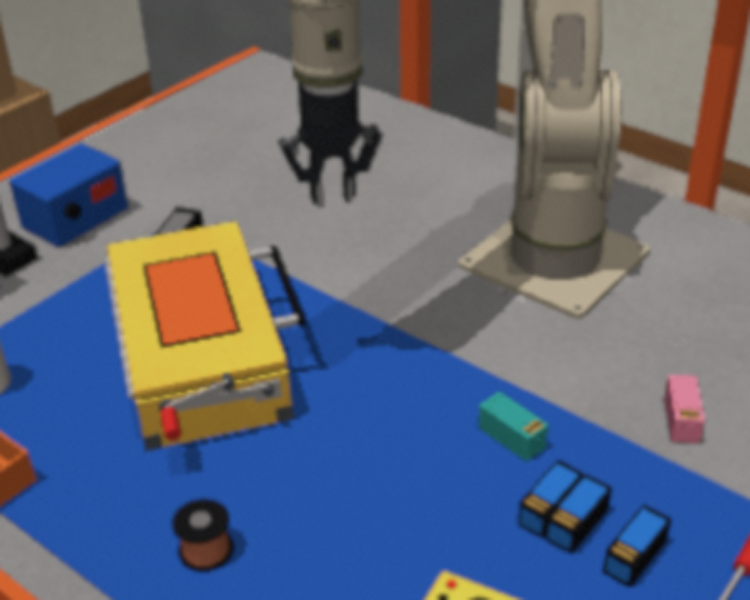

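Lid shut flat (slope −0.002 rad), gripper clear, bystanders where they were.

```bash
python3 -m pendant '{"offset":[[0,0,0],[0,0,0],[0,0,0]],"turn":[[0,0,0],[0,0,0],[0,0,0]]}'; python3 -c "
from workcell import manip; print(manip.hand_in())"
```

```text
clock: 43.18
position: [0.3914, -0.1255, 0.2578]
ee_rot: [0.676, -0.207, 0.213, -0.675]
ft_force: [-0.3, -0.6, 0.2]
grip_width: 0.377
the job is handed in; nothing more can be done
None
```

All three red packs are in the yellow chest and the lid is shut. I handed the job in at about 43 s; it returned no verdict.

- **Row pack:** I pushed it 83 mm lengthwise out of the row without visibly moving its neighbours. I then gripped it and set it down in the chest.
- **Loose packs:** Only two were present. I set both down in the chest one after the other, gripping until each was within about 2 mm of the floor.
- **Stay and lid:** I pressed the knob about 30 mm along its arc, which visibly folded the stay and left the lid at about 1.40 rad. I then gripped the handle bar and lowered the lid at about 0.4 rad/s until it pressed on the rim at 29 N, and let go.

**Last checks**
- The lid surface measured level to 0.002 rad.
- The blue packs, meter and spool stood where they started, to within a few millimetres. The screwdriver and spool looked unmoved in the pictures.
- All three packs were seen inside the chest before I closed it; they can't be seen now.
- The gripper is clear of everything.
- One reading was of no use: too few depth points were visible on the shut handle bar, because the arm hid most of it. I relied on the lid surface instead. No other checks failed or disagreed.

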